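# Load the pendant engraving box

### The arm

A 6-joint arm with a two-finger parallel gripper is mounted at the origin on a cart in front of the work surface, level with it; the furniture and walls round the work are solid. World frame = base frame: x ahead of the robot, y to its left, z up, the work surface at z = 0. Lengths are in m, angles in rad, forces in N, time in s.
With the tool pointing down it reaches from about 0.275 to 1 m from the base axis. Payload 8.4 kg.
Tool frame: the origin (TCP) lies on the centre line of the jaws, within the pads' length; the fingertips stand 14 mm ahead of it and the grasp point (between the pads) lies 5 mm behind it; z points along the fingers, y is the direction in which the jaws open and shut (so a half turn about z gives the same grasp; the last joint's range is limited). The gripper opens to 85 mm and grips with 20 to 120 N. Pads are 22 mm wide; open, the fingers measure 114 mm over their backs; the gripper's body (76 mm by 85 mm) begins 54 mm behind the grasp point. The pads swing forward as they close: fully open they stand 13 mm farther back than shut.
Start: joints at [-1.127, 0.353, 1.633, -0, 1.155, -0.002], TCP at [0.269, -0.564, 0.245] pointing down, gripper open.
Joint ranges: [-2.63, 2.63], [-0.92, 2.1], [0.06, 2.66], [-1.3, 4.44], [0, 2.69], [-3.02, 3.02]. Speed limits (rad/s): [2.22, 2.22, 2.79, 3.14, 3.14, 3.14].

### API

Orientations are given as a rotation vector (axis times angle).
In Python, from rig import ctrl gives the robot as it stands.
- The arm moves only by the tool apply_moves, never from a script. Its arguments are lists of equal length, an entry for each row: "dp": the shift along the tool's x, y, z in m, a list of three; "angular": the turn, a rotation vector about the tool's x, y, z in degrees, a list of three. A call has 1 to 12 rows; each row shifts and turns the commanded pose from where the row before left it, along the tool's axes as they then stand; what a row does not reach is not made up. A row lasts 1/10 s, in which the tool goes at most 50 mm and 8.59 degrees, less where a joint would pass 70% of its speed; a pose out of reach is approached as far as the arm can. A call with a gripper value outside its range is refused whole. "gripper" is the opening, from 0 (shut) to 1 (fully open), set as the call begins (left out, the last holds). The fingers move at their own pace and stop on an object; "force" is the grip in N (left out, the last holds). Time passes only in rows, so rows that do not move let the fingers close. It gives the time, the measured TCP pose, the force and the opening at its end, in the units of the state.
- ctrl.sense(): the state, without advancing time (a new reading comes with each control period).
- ctrl.read_camera(name): name is "scene" or "top"; returns the picture (480x640x3 uint8, red, green, blue); there is no depth.
- ctrl.calibration(name): a dict with "camera_matrix" (3x3 intrinsics, pixels), "R" (3x3) and "t" (3): a world point X has camera coordinates R X + t. Camera axes: x right, y down, z forward; pixel columns grow to the right and rows downward; lengths in m; the calibration is good to about 2 mm. A picture is of the moment at which its call begins. calibration takes no time and is no camera call.
- ctrl.close_job(): hands the job in, once; it reports no verdict.
The state is a dict: "clock": time; "qpos": joint angles; "qvel": joint speeds; "joint_efforts": joint torques, N m; "ee_pos": TCP position; "ee_rot": TCP orientation; "contact_force": force on the tool from outside, world axes, zero at the start; "wrist_torque": the same for the moment, N m; "finger_gap": finger opening in m.
Only numpy, scipy, OpenCV 4.12 (cv2) and the standard library are available. Lean on these libraries where they do the work, as an engineer would, in place of code of your own. Each camera call takes 0.05 s, during which the arm holds its last target.

### The job

Get the pendants on the table ready for engraving: turn the orange catch open, lift the clear cover off its pins and lay it on the cork mat, then lay each pendant flat and centred on the pad of its own colour, turned so that its bail points along the pad's arrow. When all of them are in, seat the cover flat back on its two pins and turn the catch fully closed over it, all without disturbing the other things on the table.

Things in the scene. Friction and masses are not known exactly. Their poses are not given: they have to be found in the camera images.
- engraving_box: grey open box fixed to the table, 300 (its x) x 130 mm (its y), rim 32 mm up; origin at the centre of its underside, z up. Inner floor 6 mm up, 252 x 110 mm; long walls 10 mm, end walls 24 mm thick. Two steel pins on the rim, 8 mm across, 14 mm high, tapered tips, at x = -138 and +138 mm, y = 0. A bracket for the catch, 30 mm wide and 34 mm high, stands out from its -y side to y = -99 mm.
- cover: loose clear plate, 300 (its x) x 124 (its y) x 6 mm, 0.25 kg; origin at the centre of its underside, z up. 13 mm holes at x = -138 and +138 mm, y = 0 go over the box's pins, either way round; seated, its underside is on the rim. Black bridge handle on its middle, to grip across its width: bar along x, 86 mm long, 14 mm wide, 30 to 42 mm above the plate's underside, on two end posts.
- catch (a joint): orange turn-button that holds the cover down, vertical hinge axis; 0 = closed, at its stop, arm along the box's +y, 2 mm above the seated cover, overlapping it by 13 mm. Grows anticlockwise seen from above to a stop at 1.7 rad; from about 1.4 rad the arm (tip 36 mm from the axis, 12 mm wide) lies along the box's side, clear of the cover. Stays where left; turns with 0.04 N m.
- catch_grip (a point): point on the catch's axis, at box x = 0, y = -85 mm, 56 mm above the table, inside its grip rib, to grip across its thickness; the rib is 12 mm thick and 34 mm long, its top 9 mm above this point, its foot (the arm's top) 10 mm below. Own y runs along rib and arm towards the arm's tip.
- cork_mat: cork mat fixed to the table, 320 (its x) x 160 (its y) x 10 mm; origin at the centre of its underside; lies parallel, or nearly, to the box on one side of it
- pad_yellow: fixed white pad in the box, a disc 72 mm across and 4 mm thick on the box's inner floor (pad top 10 mm above the table), with a yellow dot and a yellow arrow; origin at the centre of its underside; the arrow points along its +x. The three pads stand in a row 80 mm apart along the box's x, in any order.
- mark_yellow (a point): point of the yellow arrow's head, on the pad's top, 28 mm from the pad's centre
- pendant_yellow: loose round steel pendant, yellow enamel on both faces (alike), 34 mm across, 14 mm thick, 40 g, lying flat; origin at its very centre, 7 mm above what it lies on. The bail (eyelet, solid, 8 mm wide, 7 mm thick) sticks out along its +x to 30 mm from the centre. Two flats, 20 mm long and 34 mm apart, face its +y and -y. May be absent.
- bail_yellow (a point): the yellow pendant's bail, 28 mm from its centre along its +x
- pad_blue: fixed white pad in the box, a disc 72 mm across and 4 mm thick on the box's inner floor (pad top 10 mm above the table), with a blue dot and a blue arrow; origin at the centre of its underside; the arrow points along its +x. The three pads stand in a row 80 mm apart along the box's x, in any order.
- mark_blue (a point): point of the blue arrow's head, on the pad's top, 28 mm from the pad's centre
- pendant_blue: loose round steel pendant, blue enamel on both faces (alike), 34 mm across, 14 mm thick, 40 g, lying flat; origin at its very centre, 7 mm above what it lies on. The bail (eyelet, solid, 8 mm wide, 7 mm thick) sticks out along its +x to 30 mm from the centre. Two flats, 20 mm long and 34 mm apart, face its +y and -y. May be absent.
- bail_blue (a point): the blue pendant's bail, 28 mm from its centre along its +x
- pad_green: fixed white pad in the box, a disc 72 mm across and 4 mm thick on the box's inner floor (pad top 10 mm above the table), with a green dot and a green arrow; origin at the centre of its underside; the arrow points along its +x. The three pads stand in a row 80 mm apart along the box's x, in any order.
- mark_green (a point): point of the green arrow's head, on the pad's top, 28 mm from the pad's centre
- pendant_green: loose round steel pendant, green enamel on both faces (alike), 34 mm across, 14 mm thick, 40 g, lying flat; origin at its very centre, 7 mm above what it lies on. The bail (eyelet, solid, 8 mm wide, 7 mm thick) sticks out along its +x to 30 mm from the centre. Two flats, 20 mm long and 34 mm apart, face its +y and -y. May be absent.
- bail_green (a point): the green pendant's bail, 28 mm from its centre along its +x
- spool_red: spool of red thread, 36 mm across, 44 mm tall, upright; bystander
- spool_blue: spool of blue thread, 36 mm across, 44 mm tall, upright; bystander
- tweezers_b: metal tweezers lying flat, 15 x 122 x 10 mm, long axis its own y; bystander
Mind the look-alikes: they are no part of the job. Leave any black, purple or turquoise look-alike of the pendant_yellow alone.

How it is judged:
On the way, in this order (a step that is already met when the one before it is completed fails the run):
1. the cover lies flat on the cork mat, let go (horizontal distance between cover and cork_mat below 0.06 m and z of cover in the frame of cork_mat below 0.015 m and angle between cover's own z axis and vertical below 0.05 rad and contact force between the fingers and cover below 0.2 N), for 0.2 s.
2. every pendant that is there lies on the pad of its colour with its bail along the arrow, let go (horizontal distance between pendant_yellow and pad_yellow below 0.006 m and horizontal distance between bail_yellow and mark_yellow below 0.008 m and z of pendant_yellow in the frame of pad_yellow between 0.007 and 0.015 m and linear speed of each of pendant_yellow, pendant_blue, pendant_green below 0.03 m/s and contact force between the fingers and pendant_yellow below 0.2 N and horizontal distance between pendant_blue and pad_blue below 0.006 m and horizontal distance between bail_blue and mark_blue below 0.008 m and z of pendant_blue in the frame of pad_blue between 0.007 and 0.015 m and contact force between the fingers and pendant_blue below 0.2 N and horizontal distance between pendant_green and pad_green below 0.006 m and horizontal distance between bail_green and mark_green below 0.008 m and z of pendant_green in the frame of pad_green between 0.007 and 0.015 m and contact force between the fingers and pendant_green below 0.2 N), for 0.3 s.
3. the cover is seated on both pins, flat on the rim (horizontal distance between cover and engraving_box below 0.004 m and angle between the x axis of cover and the x axis of engraving_box, either way round below 0.05 rad and z of cover in the frame of engraving_box between 0.028 and 0.035 m and angle between cover's own z axis and vertical below 0.04 rad), for 0.2 s.
4. the catch is turned closed over the cover (value of joint catch below 0.2 rad), for 0.2 s.
At the end, for the whole second after the job is handed in: each pendant present lies flat on the pad of its colour, centred within 6 mm, its bail within 8 mm of the arrow head; the cover is flat on the rim over both pins (within 4 mm and 0.05 rad, either way round); the catch is closed (under 0.2 rad); everything is let go and at rest (all of step 2 and all of step 3 and value of joint catch below 0.2 rad and linear speed of cover below 0.03 m/s); the robot touches nothing.
It fails at once if spool of red thread shifted by more than 40 mm (distance of spool_red from where it was at the start of the episode above 0.04 m).
It fails at once if spool of blue thread shifted by more than 40 mm (distance of spool_blue from where it was at the start of the episode above 0.04 m).
It fails at once if metal tweezers lying flat shifted by more than 40 mm (distance of tweezers_b from where it was at the start of the episode above 0.04 m).
Of pendant_yellow, pendant_blue, pendant_green only 2 to 3 are there at a start; the rules pass over those that are not, and their reading is None.
At some moment in a run one of pendant_yellow, pendant_blue, pendant_green may be knocked a few centimetres aside while the robot is not near it.
Once in a run the grip may slacken for a moment while it holds something.
It also fails if it takes over 210 s, if anything falls off the work surface, if the arm or the gripper's body presses on something with over 40 N, if the wrist force passes 120 N, or if a joint passes its speed limit or range.

## Working session

There is one attempt and no reset: what is moved stays moved. The work goes in short steps, Python scripts to look and compute and a tool call to move; the robot and the scene stay as the last step left them, time stands still between calls to the robot, and variables do not carry over. Pictures are saved under pics/ and viewed, and the job is handed in when it is done.

Besides the shell and the picture viewer there is one more tool, called as name(argument=value, ...) on one line, values as JSON. apply_moves: Moves the arm, as the interface text tells. Its arguments: {"type":"object","properties":{"dp":{"type":"array"},"angular":{"type":"array"},"gripper":{"type":"number"},"force":{"type":"number"}},"required":["dp","angular"]}

```bash
ls; mkdir -p pics; python3 - <<'E'
from rig import ctrl
import cv2, numpy as np
np.set_printoptions(precision=4,suppress=True)
print(ctrl.sense())
for n in("scene","top"):
    im=ctrl.read_camera(n); cv2.imwrite(f"pics/{n}0.png",im[:,:,::-1]); c=ctrl.calibration(n); print(n,c, -c["R"].T@c["t"])
E
```

```text
pics
{'clock': 0.0, 'qpos': array([-1.1274,  0.3537,  1.6341,  0.    ,  1.1552, -0.0024]), 'qvel': array([-0.0015, -0.0011,  0.0011, -0.0004, -0.0019, -0.0009]), 'joint_efforts': array([ -0.0034, -60.5273, -34.2064,  -0.0004,   0.0095,  -0.0001]), 'ee_pos': array([ 0.2693, -0.5635,  0.2446]), 'ee_rot': array([-3.0625, -0.6941,  0.0005]), 'contact_force': array([-0.1901, -0.8949,  0.6148]), 'wrist_torque': array([-0.0102,  0.0213,  0.0479]), 'finger_gap': 0.08545625496532773}
scene {'camera_matrix': array([[435.1994,   0.    , 325.3073],
       [  0.    , 435.1994, 240.9692],
       [  0.    ,   0.    ,   1.    ]]), 'R': array([[ 0.5295, -0.8479, -0.0252],
       [-0.4528, -0.2573, -0.8537],
       [ 0.7174,  0.4634, -0.5202]]), 't': array([-0.4036,  0.2892,  0.7641])} [-0.2035 -0.6219  0.6342]
top {'camera_matrix': array([[548.7126,   0.    , 321.9694],
       [  0.    , 548.7126, 241.7259],
       [  0.    ,   0.    ,   1.    ]]), 'R': array([[-0.0208, -0.9995,  0.0256],
       [-0.9974,  0.019 , -0.0693],
       [ 0.0688, -0.027 , -0.9973]]), 't': array([-0.1441,  0.5437,  1.1501])} [ 0.4602 -0.1234  1.1883]
```

View pics/top0.png

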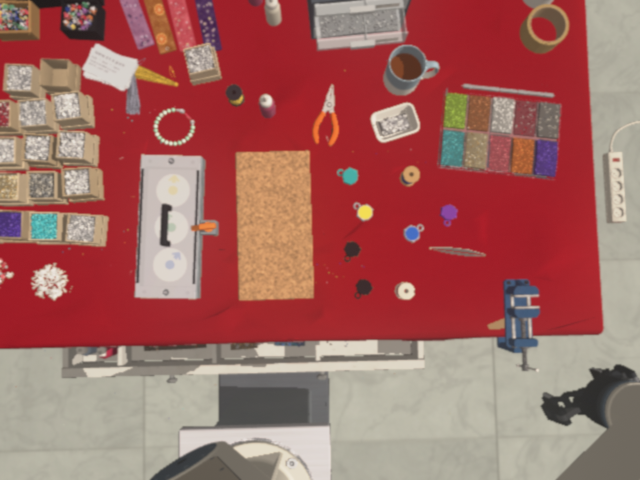

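View pics/scene0.png

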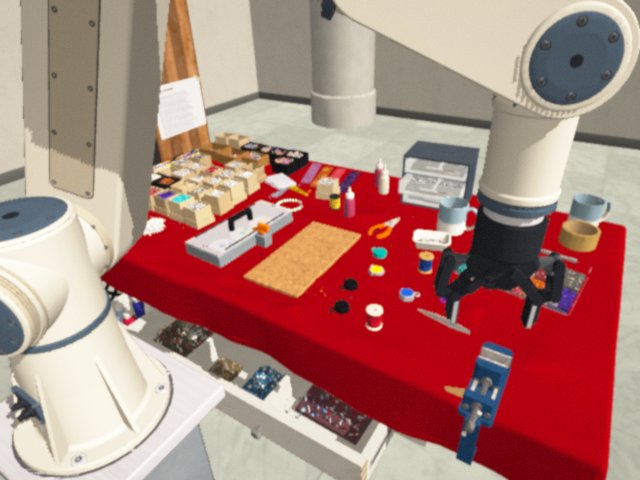

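```bash
python3 - <<'E'
import cv2, numpy as np
t=cv2.imread("pics/top0.png"); s=cv2.imread("pics/scene0.png")
cv2.imwrite("pics/c1.png",cv2.resize(t[140:310,120:320],None,fx=4,fy=3.5,interpolation=cv2.INTER_CUBIC)[:595])
cv2.imwrite("pics/c2.png",cv2.resize(t[155:305,330:490],None,fx=4,fy=4,interpolation=cv2.INTER_CUBIC))
cv2.imwrite("pics/c3.png",cv2.resize(s[190:340,180:480][:, :],None,fx=2.6,fy=2.6,interpolation=cv2.INTER_CUBIC))
E
```

```text
(no output)
```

View pics/c1.png

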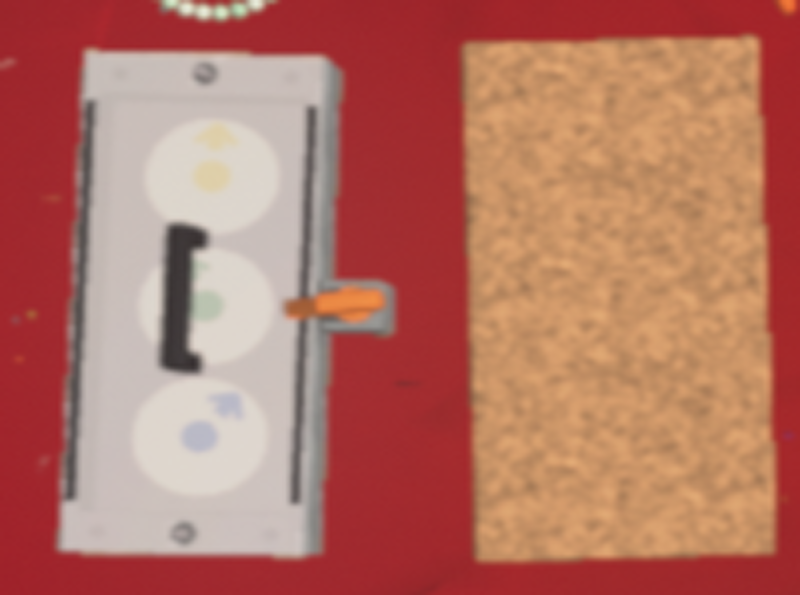

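View pics/c2.png

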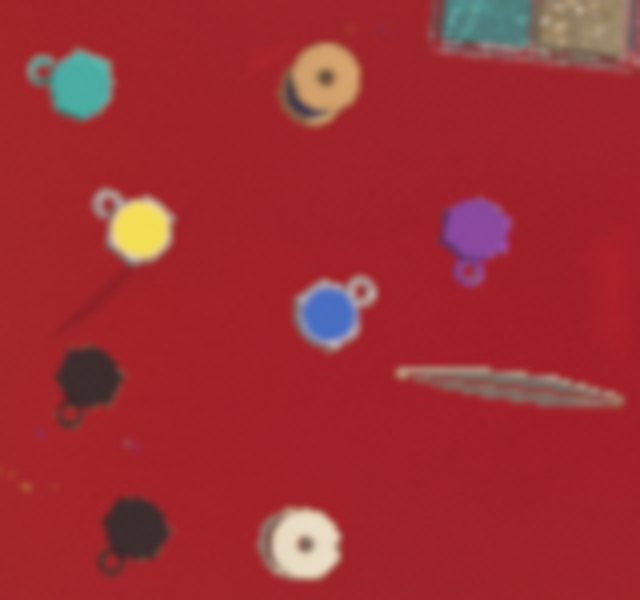

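View pics/c3.png

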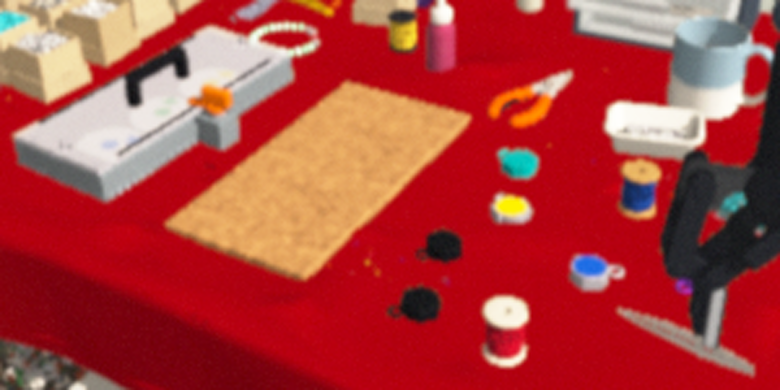

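```bash
cat > h.py <<'E'
import numpy as np, cv2
from rig import ctrl
np.set_printoptions(precision=4,suppress=True)
C={n:ctrl.calibration(n) for n in("scene","top")}
def proj(n,X):
    c=C[n]; p=np.atleast_2d(X)@c["R"].T+c["t"]; q=p@c["camera_matrix"].T; return q[:,:2]/q[:,2:]
def bp(n,uv,z):
    c=C[n]; uv=np.atleast_2d(np.array(uv,float)); d=np.c_[uv,np.ones(len(uv))]@np.linalg.inv(c["camera_matrix"]).T@c["R"]; o=-c["R"].T@c["t"]
    return o+d*((z-o[2])/d[:,2:])
def tri(ut,us):
    P=[C[n]["camera_matrix"]@np.c_[C[n]["R"],C[n]["t"]] for n in("top","scene")]
    X=cv2.triangulatePoints(P[0],P[1],np.array(ut,float).reshape(2,1),np.array(us,float).reshape(2,1)); X=(X[:3]/X[3]).ravel()
    return X,[np.round(proj("top",X)[0]-ut,2),np.round(proj("scene",X)[0]-us,2)]
def grab(n,name):
    im=ctrl.read_camera(n)[:,:,::-1].copy(); cv2.imwrite("pics/"+name,im); return im
def blob(im,lo,hi,box=None,mn=6):
    h=cv2.cvtColor(im,cv2.COLOR_BGR2HSV); m=cv2.inRange(h,np.array(lo),np.array(hi))
    if box: k=np.zeros_like(m); x0,y0,x1,y1=box; k[y0:y1,x0:x1]=255; m&=k
    n,l,s,c=cv2.connectedComponentsWithStats(m)
    return sorted([(int(s[i,4]),c[i].round(2).tolist()) for i in range(1,n) if s[i,4]>=mn],reverse=True)
E
python3 - <<'E'
from h import *
t=cv2.imread("pics/top0.png"); s=cv2.imread("pics/scene0.png")
R={"yellow":((22,110,150),(35,255,255)),"blue":((105,110,110),(120,255,255)),"green":((45,60,60),(80,255,255)),"orange":((5,150,180),(16,255,255))}
for k,(a,b) in R.items():
    print(k,"top",blob(t,a,b,(120,140,500,310)),"scene",blob(s,a,b,(180,180,480,340)))
pins=bp("top",[[171.2,160.6],[165.7,292]],0.044);print("pins",pins,np.linalg.norm(pins[1]-pins[0]))
# handle, mat corners
print("mat",bp("top",np.array([[463,43],[760,36],[776,552],[476,562]])/[4,3.5]+[120,140],0.01))
print("handle",bp("top",np.array([[180,225],[175,372]])/[4,3.5]+[120,140],0.074))
E
```

```text
yellow top [(135, [364.84, 211.81])] scene [(76, [335.13, 203.45]), (67, [376.16, 268.88]), (14, [293.71, 187.36])]
blue top [(112, [411.71, 233.27])] scene [(68, [406.24, 292.06]), (54, [426.94, 265.78])]
green top [] scene [(12, [187.17, 334.42])]
orange top [(107, [206.75, 226.16]), (32, [331.34, 141.97]), (14, [316.5, 141.29])] scene [(1113, [297.32, 254.84]), (320, [325.12, 251.91]), (280, [298.92, 266.98]), (109, [261.61, 228.06]), (101, [384.23, 233.1]), (93, [375.39, 227.87]), (48, [303.77, 191.44]), (37, [314.24, 183.3]), (36, [426.58, 253.61]), (31, [278.16, 278.13]), (27, [295.44, 283.44]), (24, [305.62, 282.5]), (23, [426.3, 272.74]), (20, [315.4, 248.15]), (14, [330.5, 232.14]), (12, [286.08, 278.25]), (9, [340.0, 202.0]), (8, [336.0, 234.0]), (7, [377.0, 264.57]), (7, [313.0, 255.0]), (7, [291.14, 189.29]), (7, [261.43, 276.71]), (6, [321.0, 290.5])]
pins [[0.7157 0.1585 0.044 ]
 [0.4413 0.1703 0.044 ]] 0.2746432574562665
mat [[ 0.7394  0.0278  0.01  ]
 [ 0.7415 -0.1333  0.01  ]
 [ 0.4219 -0.1357  0.01  ]
 [ 0.4193  0.0241  0.01  ]]
handle [[0.6193 0.1638 0.074 ]
 [0.5339 0.1664 0.074 ]]
```

```bash
python3 - <<'E'
from h import *
s=cv2.imread("pics/scene0.png");t=cv2.imread("pics/top0.png")
cv2.imwrite("pics/c4.png",cv2.resize(s[185:275,180:310],None,fx=6,fy=6,interpolation=cv2.INTER_CUBIC))
cv2.imwrite("pics/c5.png",cv2.resize(t[148:238,130:225],None,fx=6,fy=6,interpolation=cv2.INTER_CUBIC))
cv2.imwrite("pics/c6.png",cv2.resize(t[218:308,130:225],None,fx=6,fy=6,interpolation=cv2.INTER_CUBIC))
E
```

```text
(no output)
```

View pics/c4.png

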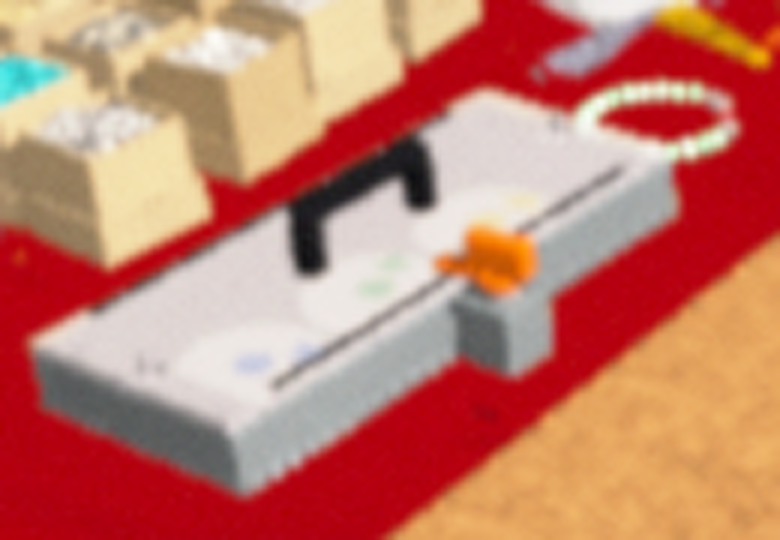

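View pics/c5.png

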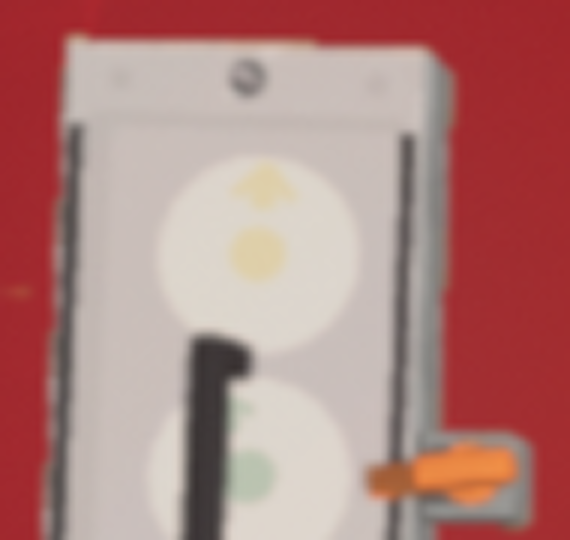

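View pics/c6.png

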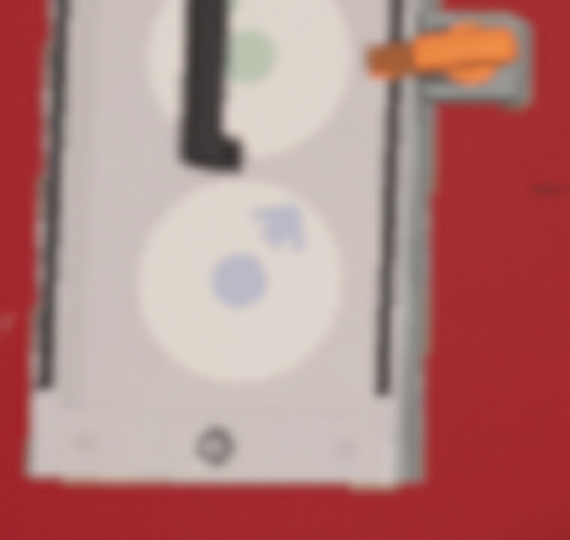

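```bash
python3 - <<'E'
from h import *
from scipy.optimize import least_squares
def px(u,v,ox,oy,k=6): return [(u+.5)/k-.5+ox,(v+.5)/k-.5+oy]
T=[((80,0,10),px(258,254,130,148)),((0,0,10),px(247,475,130,148)),((-80,0,10),px(239,280,130,218)),((138,0,42),px(248,77,130,148)),((-138,0,42),px(215,445,130,218)),((0,-85,65),px(466,466,130,148))]
S=[((80,0,10),px(523,201,180,185)),((0,0,10),px(375,289,180,185)),((-80,0,10),px(253,363,180,185))]
def f(p,full=False):
    c,s=np.cos(p[2]),np.sin(p[2]); z=p[3]
    W=lambda q:np.array([p[0]+c*q[0]/1e3-s*q[1]/1e3,p[1]+s*q[0]/1e3+c*q[1]/1e3,q[2]/1e3+z])
    rt=[proj("top",W(q))[0]-u for q,u in T]; rs=[proj("scene",W(q))[0]-u for q,u in S]
    if full: print(np.array(rt).round(2).tolist(),np.array(rs).round(2).tolist())
    return np.concatenate([np.ravel(rt),np.ravel(rs)])
r=least_squares(f,[.58,.165,-.04,0]);print(r.x);f(r.x,True)
# top only
g=least_squares(lambda p:f([*p,0])[:12],[.58,.165,-.04]);print(g.x)
g=least_squares(lambda p:f([*p,0])[12:],[.58,.165,-.04]);print("scene",g.x)
for n,u,v in(("y",(364.84,211.81),(376.16,268.88)),("b",(411.71,233.27),(406.24,292.06))):
    print(n,tri(u,v),bp("top",u,.014),bp("scene",v,.014))
# arrows via top
for a in (px(262,165,130,148),px(300,212,130,218)): print("arrow",bp("top",a,.010))
print("dots",[bp("top",u,.01)[0] for q,u in T[:3]])
for n,a in(("y bail",((107,205))),("y c",(140,230)),("b bail",(361,291)),("b c",(328,315))): print(n,bp("top",px(*a,330,155,4),.0105 if "bail" in n else .014)[0])
E
```

```text
[ 0.5798  0.1651 -0.0506  0.0028]
[[1.07, -0.4], [1.08, -0.16], [0.57, -0.23], [0.36, -0.81], [-0.71, -0.04], [-0.2, 0.07]] [[-5.18, 2.24], [0.74, -1.11], [0.58, -1.08]]
[ 0.5794  0.1665 -0.0427]
scene [ 0.5842  0.1646 -0.1476]
y (array([ 0.604 , -0.2486,  0.0127]), [array([-0.25,  0.16]), array([ 0.41, -0.06])]) [[ 0.6041 -0.249   0.014 ]] [[ 0.6015 -0.2486  0.014 ]]
b (array([ 0.5555, -0.3488,  0.0127]), [array([-0.27,  0.16]), array([ 0.47, -0.08])]) [[ 0.5558 -0.3491  0.014 ]] [[ 0.5531 -0.3486  0.014 ]]
arrow [[0.6916 0.1625 0.01  ]]
arrow [[0.5233 0.1495 0.01  ]]
dots [array([0.6593, 0.164 , 0.01  ]), array([0.5798, 0.1681, 0.01  ]), array([0.4995, 0.1711, 0.01  ])]
y bail [ 0.6178 -0.2314  0.0105]
y c [ 0.6035 -0.2485  0.014 ]
b bail [ 0.5685 -0.368   0.0105]
b c [ 0.5555 -0.3489  0.014 ]
```

```bash
cat >> h.py <<'E'
from scipy.spatial.transform import Rotation as Ro
def plan(xyz,jaw=None):
    s=ctrl.sense(); R=Ro.from_rotvec(s["ee_rot"]).as_matrix(); p=s["ee_pos"]
    y=np.degrees(np.arctan2(R[1,1],R[0,1])); print("t",round(float(s["clock"]),2),"pos",p,"jaw",round(y,2),"tilt",R[:2,2],"gap",round(s["finger_gap"],4),"F",s["contact_force"],"q",s["qpos"])
    d=0
    if jaw is not None:
        d=(jaw-y+90)%180-90; print("turn tool z (deg):",round(-d,2),"or",round(-d+(180 if d>0 else -180),2))
    if xyz is not None:
        for k,dd in (("with",d),("asis",0)):
            R2=Ro.from_euler("z",dd,degrees=True).as_matrix()@R
            print(k,"dp tool:",R2.T@(np.array(xyz)-p))
        print("q6 after ~", s["qpos"][5]+np.degrees(0)+ (np.arctan2(xyz[1],xyz[0])-s["qpos"][0]) - np.radians(d))
E
python3 - <<'E'
from h import *
def px(u,v,ox,oy,k=6): return [(u+.5)/k-.5+ox,(v+.5)/k-.5+oy]
a=bp("top",[px(415,470,130,148),px(517,462,130,148),px(466,466,130,148)],.065);print(a, np.degrees(np.arctan2(*(a[0]-a[1])[[1,0]])))
plan(a[2]+[0,0,.10],2)
E
```

```text
[[0.5749 0.0976 0.065 ]
 [0.577  0.063  0.065 ]
 [0.5759 0.0803 0.065 ]] 93.48473095195166
t 0.1 pos [ 0.2693 -0.5636  0.2446] jaw -64.46 tilt [-0.0006  0.0011] gap 0.0853 F [ 0.7853 -0.4118 -0.0108] q [-1.1274  0.3536  1.634  -0.      1.1552 -0.0024]
turn tool z (deg): -66.46 or 113.54
with dp tool: [0.6328 0.329  0.0792]
asis dp tool: [ 0.5543 -0.4486  0.0802]
q6 after ~ 0.10366157813249122
```

apply_moves(dp=[[0, 0, 0], [0, 0, 0], [0, 0, 0], [0, 0, 0], [0, 0, 0], [0, 0, 0], [0, 0, 0], [0, 0, 0], [0.03, 0.016, 0], [0.04, 0.02, 0], [0.04, 0.02, 0], [0.04, 0.02, 0]], angular=[[0, 0, -8.3], [0, 0, -8.3], [0, 0, -8.3], [0, 0, -8.3], [0, 0, -8.3], [0, 0, -8.3], [0, 0, -8.3], [0, 0, -8.3], [0, 0, 0], [0, 0, 0], [0, 0, 0], [0, 0, 0]], gripper=1, force=40)

```text
clock: 1.3
ee_pos: [0.3405, -0.4098, 0.2449]
ee_rot: [-2.184, -2.257, -0.0]
contact_force: [0.4, 0.2, 0.3]
finger_gap: 0.0857
```

apply_moves(dp=[[0.04, 0.021, 0], [0.04, 0.021, 0], [0.04, 0.021, 0], [0.04, 0.021, 0], [0.04, 0.021, 0], [0.04, 0.021, 0], [0.04, 0.021, 0], [0.04, 0.021, 0], [0.04, 0.021, 0], [0.04, 0.021, 0], [0.04, 0.021, 0], [0, 0, 0]], angular=[[0, 0, 0], [0, 0, 0], [0, 0, 0], [0, 0, 0], [0, 0, 0], [0, 0, 0], [0, 0, 0], [0, 0, 0], [0, 0, 0], [0, 0, 0], [0, 0, 0], [0, 0, 0]])

```text
clock: 2.5
ee_pos: [0.5581, 0.0405, 0.2451]
ee_rot: [-2.179, -2.263, -0.003]
contact_force: [0.4, 0.1, -1.0]
finger_gap: 0.0857
```

```bash
python3 - <<'E'
from h import *
plan([.5759,.0805,.165],2)
E
```

```text
t 2.5 pos [0.5581 0.0405 0.2451] jaw 2.15 tilt [0.001  0.0015] gap 0.0857 F [ 0.437   0.0889 -0.9578] q [0.0689 0.2515 1.776  0.0015 1.113  0.0307]
turn tool z (deg): 0.15 or -179.85
with dp tool: [0.0393 0.0191 0.0801]
asis dp tool: [0.0392 0.0192 0.0801]
q6 after ~ 0.10329479103629194
```

apply_moves(dp=[[0.02, 0.0095, 0], [0.019, 0.0095, 0], [0, 0, 0.04], [0, 0, 0.04], [0, 0, 0.04], [0, 0, 0.02], [0, 0, 0]], angular=[[0, 0, 0], [0, 0, 0], [0, 0, 0], [0, 0, 0], [0, 0, 0], [0, 0, 0], [0, 0, 0]], gripper=0.5)

```text
clock: 3.2
ee_pos: [0.5713, 0.075, 0.1021]
ee_rot: [-2.181, -2.256, 0.008]
contact_force: [0.8, 0.4, 0.4]
finger_gap: 0.0429
```

```bash
python3 - <<'E'
from h import *
plan([.5759,.0805,.063],2)
s=grab("scene","s1.png");t=grab("top","t1.png")
p=proj("scene",[.5759,.0805,.091])[0].astype(int);print(p)
a=cv2.resize(s[150:290,190:350],None,fx=3.5,fy=3.5,interpolation=cv2.INTER_CUBIC)
cv2.imwrite("pics/c7.png",a)
E
```

```text
t 3.2 pos [0.5713 0.075  0.1021] jaw 1.93 tilt [-0.0064 -0.001 ] gap 0.0429 F [0.7891 0.4092 0.4465] q [ 0.1279  0.4546  1.8475 -0.0002  0.846   0.0943]
turn tool z (deg): -0.07 or 179.93
with dp tool: [0.0054 0.0051 0.039 ]
asis dp tool: [0.0054 0.0051 0.039 ]
q6 after ~ 0.1041016927443439
[262 214]
```

View pics/c7.png

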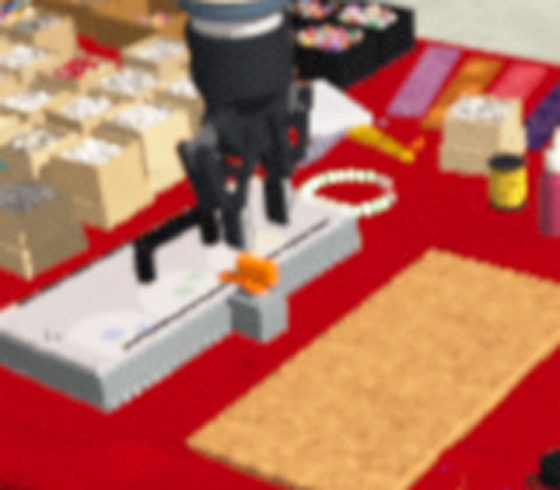

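apply_moves(dp=[[0, 0, 0], [0, 0, 0], [0, 0, 0]], angular=[[0, 0, 0], [0, 0, 0], [0, 0, 0]])

```text
clock: 3.6
ee_pos: [0.5747, 0.0758, 0.1065]
ee_rot: [2.183, 2.258, 0.002]
contact_force: [-0.0, 0.4, 1.0]
finger_gap: 0.0427
```

```bash
python3 - <<'E'
from h import *
plan([.5759,.0805,.063],2)
E
```

```text
t 3.6 pos [0.5747 0.0758 0.1065] jaw 1.94 tilt [0.002  0.0003] gap 0.0427 F [-0.0049  0.3502  1.0152] q [0.1286 0.4491 1.8436 0.     0.8469 0.0947]
turn tool z (deg): -0.06 or 179.94
with dp tool: [0.0046 0.0013 0.0435]
asis dp tool: [0.0046 0.0013 0.0435]
q6 after ~ 0.10396099666064045
```

apply_moves(dp=[[0.0046, 0.0013, 0], [0, 0, 0.015], [0, 0, 0.015], [0, 0, 0.0125], [0, 0, 0], [0, 0, 0]], angular=[[0, 0, 0], [0, 0, 0], [0, 0, 0], [0, 0, 0], [0, 0, 0], [0, 0, 0]])

```text
clock: 4.2
ee_pos: [0.5746, 0.0803, 0.0619]
ee_rot: [-2.183, -2.258, 0.002]
contact_force: [0.1, -0.4, -0.9]
finger_gap: 0.0425
```

apply_moves(dp=[[0, 0, 0], [0, 0, 0], [0, 0, 0], [0, 0, 0], [0, 0, 0], [0, 0, 0]], angular=[[0, 0, 0], [0, 0, 0], [0, 0, 0], [0, 0, 0], [0, 0, 0], [0, 0, 0]], gripper=0, force=30)

```text
clock: 4.8
ee_pos: [0.5746, 0.0805, 0.0633]
ee_rot: [-2.183, -2.258, 0.001]
contact_force: [-4.0, 1.1, 5.5]
finger_gap: 0.0111
```

```bash
python3 - <<'E'
from h import *
plan([.5759,.0805,.063],2)
E
```

```text
t 4.8 pos [0.5746 0.0805 0.0633] jaw 1.94 tilt [-0.0009  0.0001] gap 0.0111 F [-4.0371  1.1058  5.4672] q [0.1365 0.5145 1.8602 0.0003 0.7678 0.1024]
turn tool z (deg): -0.06 or 179.94
with dp tool: [-0.      0.0013  0.0003]
asis dp tool: [-0.      0.0013  0.0003]
q6 after ~ 0.10374334559942647
```

apply_moves(dp=[[0, 0, 0], [0, 0, 0], [0, 0, 0], [0, 0, 0], [0, 0, 0], [0, 0, 0], [0, 0, 0], [0, 0, 0], [0, 0, 0], [0, 0, 0], [0, 0, 0], [0, 0, 0]], angular=[[0, 0, -4], [0, 0, -8], [0, 0, -8], [0, 0, -8], [0, 0, -8], [0, 0, -8], [0, 0, -8], [0, 0, -8], [0, 0, -8], [0, 0, -8], [0, 0, -8], [0, 0, -5]])

```text
clock: 6.0
ee_pos: [0.5792, 0.085, 0.0636]
ee_rot: [-0.03, 3.133, 0.011]
contact_force: [11.1, 29.5, -13.0]
finger_gap: 0.0112
```

```bash
python3 - <<'E'
from h import *
plan([.5759,.0805,.063],2)
E
```

```text
t 6.0 pos [0.5792 0.085  0.0636] jaw 91.11 tilt [0.0088 0.007 ] gap 0.0112 F [ 11.1089  29.4712 -12.9991] q [ 0.14    0.5162  1.8561  0.0083  0.7596 -1.4561]
turn tool z (deg): 89.11 or -90.89
with dp tool: [-0.0044 -0.0035  0.0006]
asis dp tool: [ 0.0034 -0.0045  0.0005]
q6 after ~ 0.09803726098010013
```

apply_moves(dp=[[0, 0, 0], [0, 0, 0], [0, 0, 0]], angular=[[0, 0, 0], [0, 0, 0], [0, 0, 0]])

```text
clock: 6.3
ee_pos: [0.5793, 0.0851, 0.0636]
ee_rot: [-0.023, 3.133, 0.01]
contact_force: [10.0, 26.8, -13.0]
finger_gap: 0.0114
```

apply_moves(dp=[[0, 0, 0], [0, 0, 0], [0, 0, 0], [0, 0, 0]], angular=[[0, 0, 0], [0, 0, 0], [0, 0, 0], [0, 0, 0]], gripper=0.4)

```text
clock: 6.7
ee_pos: [0.5751, 0.08, 0.0629]
ee_rot: [-0.025, 3.141, -0.0]
contact_force: [-0.4, -0.1, -0.0]
finger_gap: 0.0339
```

apply_moves(dp=[[0, 0, -0.02], [0, 0, -0.03], [0, 0, -0.04], [0, 0, -0.04], [0, 0, -0.03], [0, 0, 0], [0, 0, 0]], angular=[[0, 0, 0], [0, 0, 0], [0, 0, 0], [0, 0, 0], [0, 0, 0], [0, 0, 0], [0, 0, 0]])

```text
clock: 7.4
ee_pos: [0.5752, 0.0801, 0.2233]
ee_rot: [-0.025, 3.14, 0.0]
contact_force: [-0.1, -0.1, -0.9]
finger_gap: 0.0342
```

```bash
python3 - <<'E'
from h import *
plan([.5759,.0805,.063],2)
s=grab("scene","s2.png");t=grab("top","t2.png")
cv2.imwrite("pics/c8.png",cv2.resize(s[150:290,190:350],None,fx=3.5,fy=3.5,interpolation=cv2.INTER_CUBIC))
cv2.imwrite("pics/c9.png",cv2.resize(t[140:310,130:330],None,fx=3.5,fy=3.5,interpolation=cv2.INTER_CUBIC))
E
```

```text
t 7.4 pos [0.5752 0.0801 0.2233] jaw 90.92 tilt [0.0014 0.0001] gap 0.0342 F [-0.0534 -0.1327 -0.8961] q [ 0.1359  0.3063  1.753  -0.0002  1.0809 -1.4509]
turn tool z (deg): 88.92 or -91.08
with dp tool: [0.0006 0.0007 0.1603]
asis dp tool: [-0.0004  0.0004  0.1603]
q6 after ~ 0.10404551623362113
```

View pics/c8.png

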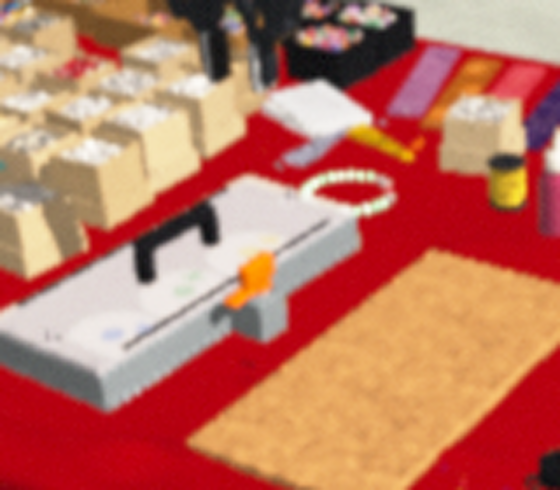

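View pics/c9.png

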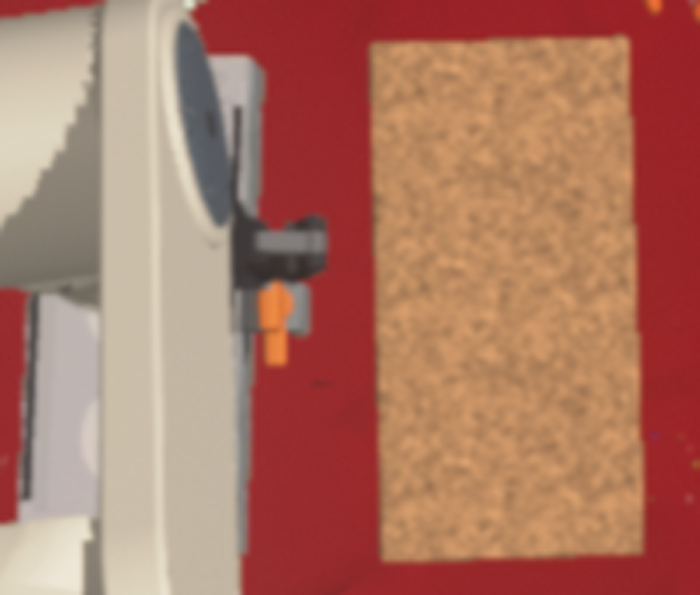

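```bash
python3 - <<'E'
from h import *
plan([.578,.169,.063],87.6)
E
```

```text
t 7.5 pos [0.5743 0.0801 0.2216] jaw 90.92 tilt [-0.0019 -0.0003] gap 0.0341 F [-0.4014 -0.6427 -0.0818] q [ 0.136   0.3084  1.7543 -0.      1.0808 -1.4509]
turn tool z (deg): 3.32 or -176.68
with dp tool: [-0.0003  0.089   0.1585]
asis dp tool: [-0.0054  0.0889  0.1585]
q6 after ~ -1.244429516029101
```

apply_moves(dp=[[0, 0, 0], [0, 0.03, 0], [0, 0.03, 0], [0, 0.029, 0], [0, 0, 0.035], [0, 0, 0.035], [0, 0, 0.035], [0, 0, 0], [0, 0, 0], [0, 0, 0]], angular=[[0, 0, 3.3], [0, 0, 0], [0, 0, 0], [0, 0, 0], [0, 0, 0], [0, 0, 0], [0, 0, 0], [0, 0, 0], [0, 0, 0], [0, 0, 0]], gripper=0.6)

```text
clock: 8.5
ee_pos: [0.5797, 0.1695, 0.1191]
ee_rot: [0.065, 3.139, 0.001]
contact_force: [0.4, -0.3, 1.4]
finger_gap: 0.0512
```

```bash
python3 - <<'E'
from h import *
plan([.578,.169,.063],87.6)
s=grab("scene","s3.png")
cv2.imwrite("pics/c10.png",cv2.resize(s[150:290,190:350],None,fx=3.5,fy=3.5,interpolation=cv2.INTER_CUBIC))
E
```

```text
t 8.5 pos [0.5797 0.1695 0.1191] jaw 87.63 tilt [0.0015 0.0005] gap 0.0512 F [ 0.3548 -0.3396  1.3566] q [ 0.282   0.4634  1.7819  0.      0.8947 -1.2475]
turn tool z (deg): 0.03 or -179.97
with dp tool: [ 0.0018 -0.0006  0.0561]
asis dp tool: [ 0.0018 -0.0006  0.0561]
q6 after ~ -1.244469829468682
```

View pics/c10.png

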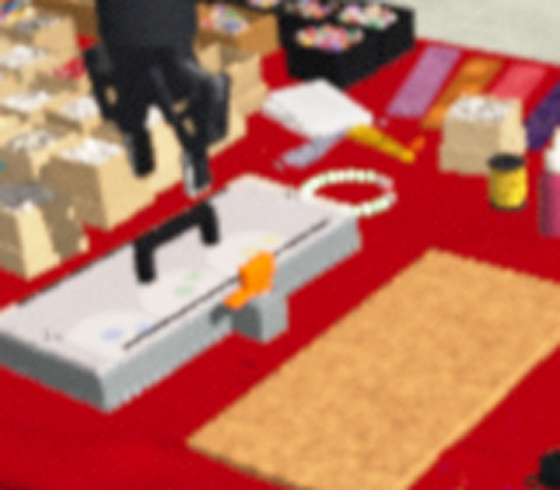

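apply_moves(dp=[[0.001, -0.0005, 0.02], [0, 0, 0.02], [0, 0, 0.015], [0, 0, 0], [0, 0, 0], [0, 0, 0]], angular=[[0, 0, 0], [0, 0, 0], [0, 0, 0], [0, 0, 0], [0, 0, 0], [0, 0, 0]])

```text
clock: 9.15
ee_pos: [0.5786, 0.1691, 0.0639]
ee_rot: [0.065, 3.139, 0.001]
contact_force: [-0.3, 0.1, 0.2]
finger_gap: 0.0513
```

apply_moves(dp=[[0, 0, 0], [0, 0, 0], [0, 0, 0], [0, 0, 0], [0, 0, 0], [0, 0, 0], [0, 0, 0]], angular=[[0, 0, 0], [0, 0, 0], [0, 0, 0], [0, 0, 0], [0, 0, 0], [0, 0, 0], [0, 0, 0]], gripper=0, force=60)

```text
clock: 9.85
ee_pos: [0.5782, 0.1691, 0.0634]
ee_rot: [0.065, 3.14, 0.001]
contact_force: [-1.7, 0.0, 6.1]
finger_gap: 0.0128
```

```bash
python3 - <<'E'
from h import *
plan([.578,.169,.063],87.6)
E
```

```text
t 9.85 pos [0.5782 0.1691 0.0634] jaw 87.64 tilt [0.0009 0.0004] gap 0.0128 F [-1.7161  0.0289  6.147 ] q [ 0.2819  0.5395  1.8114  0.0002  0.7897 -1.2478]
turn tool z (deg): 0.04 or -179.96
with dp tool: [ 0.0002 -0.0001  0.0004]
asis dp tool: [ 0.0002 -0.0001  0.0004]
q6 after ~ -1.2445555880575971
```

apply_moves(dp=[[0, 0, -0.004], [0, 0, -0.008], [0, 0, -0.01], [0, 0, -0.012], [0, 0, -0.015], [0, 0, -0.015], [0, 0, -0.016], [0, 0, 0], [0, 0, 0], [0, 0, 0]], angular=[[0, 0, 0], [0, 0, 0], [0, 0, 0], [0, 0, 0], [0, 0, 0], [0, 0, 0], [0, 0, 0], [0, 0, 0], [0, 0, 0], [0, 0, 0]])

```text
clock: 10.85
ee_pos: [0.5773, 0.1688, 0.1423]
ee_rot: [-0.065, -3.14, 0.0]
contact_force: [-0.1, 0.4, -3.4]
finger_gap: 0.0128
```

```bash
python3 - <<'E'
from h import *
plan([.5795,-.051,.1434],None)
s=grab("scene","s4.png")
cv2.imwrite("pics/c11.png",cv2.resize(s[130:290,170:350],None,fx=3.5,fy=3.5,interpolation=cv2.INTER_CUBIC))
E
```

```text
t 10.85 pos [0.5773 0.1688 0.1423] jaw 87.64 tilt [-0.0009 -0.0002] gap 0.0128 F [-0.1439  0.4156 -3.4463] q [ 0.2819  0.4311  1.7715  0.0001  0.9399 -1.2478]
with dp tool: [-0.0113 -0.2195 -0.0011]
asis dp tool: [-0.0113 -0.2195 -0.0011]
q6 after ~ -1.6174439458883905
```

View pics/c11.png

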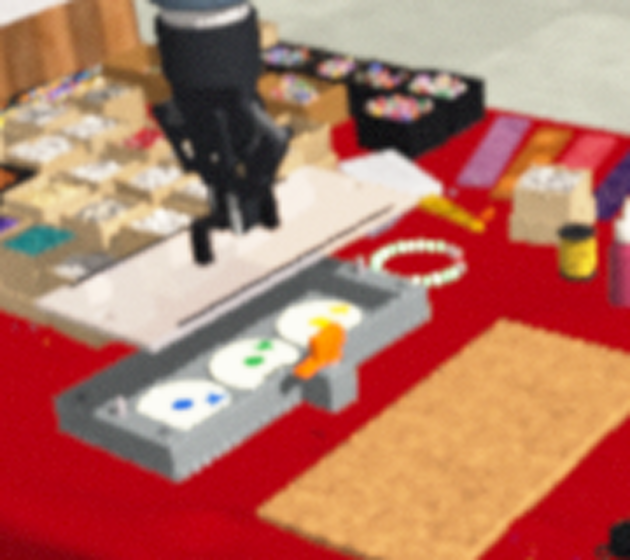

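apply_moves(dp=[[-0.002, -0.02, 0], [-0.002, -0.03, 0], [-0.002, -0.03, 0], [-0.001, -0.03, 0], [-0.001, -0.03, 0], [-0.001, -0.03, 0], [-0.001, -0.03, 0], [-0.001, -0.02, 0], [0, 0, 0], [0, 0, 0], [0, 0, 0]], angular=[[0, 0, 0], [0, 0, 0], [0, 0, 0], [0, 0, 0], [0, 0, 0], [0, 0, 0], [0, 0, 0], [0, 0, 0], [0, 0, 0], [0, 0, 0], [0, 0, 0]])

```text
clock: 12.0
ee_pos: [0.5795, -0.0506, 0.1424]
ee_rot: [-0.064, -3.14, -0.001]
contact_force: [-0.2, -0.2, -2.1]
finger_gap: 0.0133
```

```bash
python3 - <<'E'
from h import *
plan([.5795,-.051,.0434],None)
s=grab("scene","s5.png")
cv2.imwrite("pics/c12.png",cv2.resize(s[130:310,190:390],None,fx=3.3,fy=3.3,interpolation=cv2.INTER_CUBIC))
E
```

```text
t 12.0 pos [ 0.5795 -0.0506  0.1424] jaw 87.66 tilt [-0.0007  0.0004] gap 0.0133 F [-0.1786 -0.2168 -2.0918] q [-0.0898  0.4041  1.8154  0.0004  0.9228 -1.62  ]
with dp tool: [-0.0001 -0.0004  0.099 ]
asis dp tool: [-0.0001 -0.0004  0.099 ]
q6 after ~ -1.6179955828055288
```

View pics/c12.png

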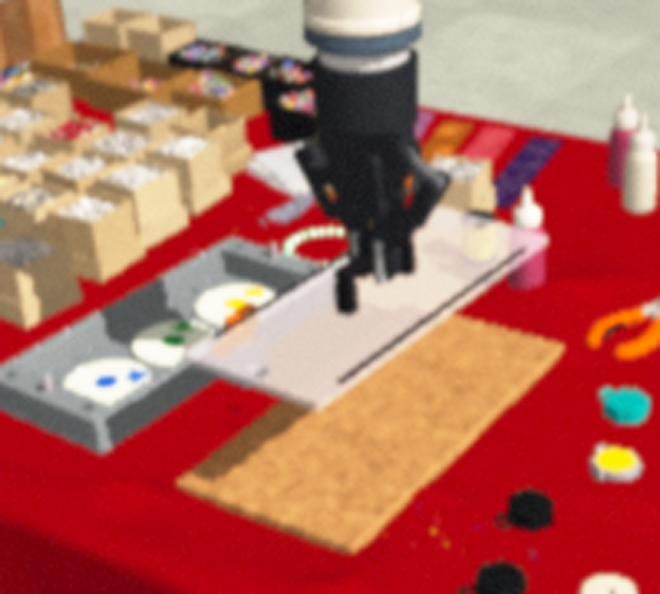

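apply_moves(dp=[[0, 0, 0.02], [0, 0, 0.02], [0, 0, 0.02], [0, 0, 0.015], [0, 0, 0.01], [0, 0, 0.006], [0, 0, 0.004], [0, 0, 0.002], [0, 0, 0], [0, 0, 0], [0, 0, 0]], angular=[[0, 0, 0], [0, 0, 0], [0, 0, 0], [0, 0, 0], [0, 0, 0], [0, 0, 0], [0, 0, 0], [0, 0, 0], [0, 0, 0], [0, 0, 0], [0, 0, 0]])

```text
clock: 13.15
ee_pos: [0.58, -0.0515, 0.0462]
ee_rot: [0.065, 3.14, -0.0]
contact_force: [-0.4, 0.5, -2.9]
finger_gap: 0.0126
```

apply_moves(dp=[[0, 0, 0.001], [0, 0, 0.001], [0, 0, 0], [0, 0, 0], [0, 0, 0]], angular=[[0, 0, 0], [0, 0, 0], [0, 0, 0], [0, 0, 0], [0, 0, 0]])

```text
clock: 13.65
ee_pos: [0.5797, -0.0514, 0.0438]
ee_rot: [0.065, 3.141, 0.0]
contact_force: [0.4, -0.8, -1.7]
finger_gap: 0.0125
```

apply_moves(dp=[[0, 0, 0.001], [0, 0, 0.001], [0, 0, 0], [0, 0, 0], [0, 0, 0]], angular=[[0, 0, 0], [0, 0, 0], [0, 0, 0], [0, 0, 0], [0, 0, 0]])

```text
clock: 14.15
ee_pos: [0.5797, -0.0514, 0.0418]
ee_rot: [-0.065, -3.141, -0.0]
contact_force: [-0.1, 0.2, -2.8]
finger_gap: 0.013
```

apply_moves(dp=[[0, 0, 0.001], [0, 0, 0], [0, 0, 0], [0, 0, 0]], angular=[[0, 0, 0], [0, 0, 0], [0, 0, 0], [0, 0, 0]])

```text
clock: 14.55
ee_pos: [0.5798, -0.0514, 0.0415]
ee_rot: [0.065, 3.141, -0.0]
contact_force: [-4.0, 0.3, 7.0]
finger_gap: 0.0128
```

Contact with the mat (z as expected). Release and rise.

apply_moves(dp=[[0, 0, 0], [0, 0, 0], [0, 0, 0], [0, 0, 0], [0, 0, 0]], angular=[[0, 0, 0], [0, 0, 0], [0, 0, 0], [0, 0, 0], [0, 0, 0]], gripper=0.6)

```text
clock: 15.05
ee_pos: [0.5797, -0.0514, 0.0407]
ee_rot: [-0.065, -3.141, -0.0]
contact_force: [0.5, -0.4, 0.8]
finger_gap: 0.0509
```

apply_moves(dp=[[0, 0, -0.01], [0, 0, -0.03], [0, 0, -0.04], [0, 0, -0.04], [0, 0, -0.04], [0, -0.03, 0], [0, -0.04, 0], [0, -0.04, 0], [0, -0.04, 0], [0, -0.03, 0], [0, 0, 0], [0, 0, 0]], angular=[[0, 0, 0], [0, 0, 0], [0, 0, 0], [0, 0, 0], [0, 0, 0], [0, 0, 0], [0, 0, 0], [0, 0, 0], [0, 0, 0], [0, 0, 0], [0, 0, 0], [0, 0, 0]])

```text
clock: 16.25
ee_pos: [0.5721, -0.2315, 0.2012]
ee_rot: [0.067, 3.141, 0.001]
contact_force: [0.4, -0.0, 0.2]
finger_gap: 0.051
```

```bash
python3 - <<'E'
from h import *
plan(None,None)
s=grab("scene","s6.png");t=grab("top","t6.png")
cv2.imwrite("pics/c13.png",cv2.resize(s[170:340,170:430],None,fx=3,fy=3,interpolation=cv2.INTER_CUBIC))
cv2.imwrite("pics/c14.png",cv2.resize(t[140:310,120:440],None,fx=2.5,fy=2.5,interpolation=cv2.INTER_CUBIC))
E
```

```text
t 16.25 pos [ 0.5721 -0.2315  0.2012] jaw 87.55 tilt [0.0002 0.0003] gap 0.051 F [ 0.4043 -0.0448  0.1871] q [-0.3872  0.3845  1.6922  0.0004  1.0648 -1.9154]
```

View pics/c13.png

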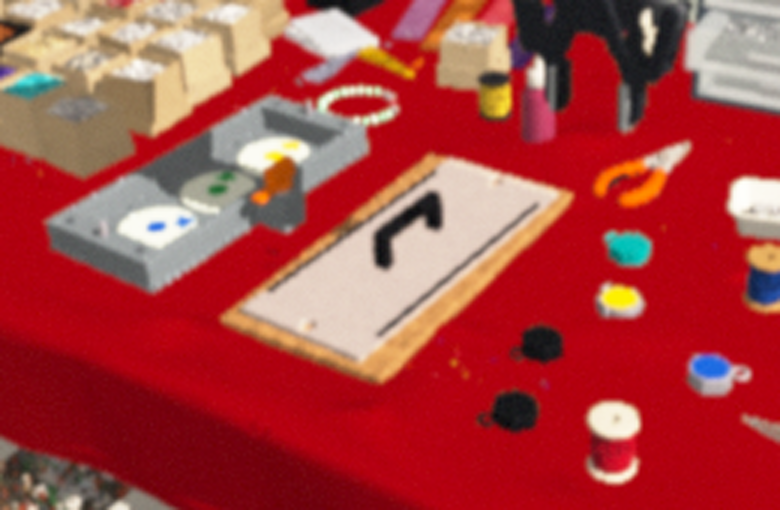

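View pics/c14.png

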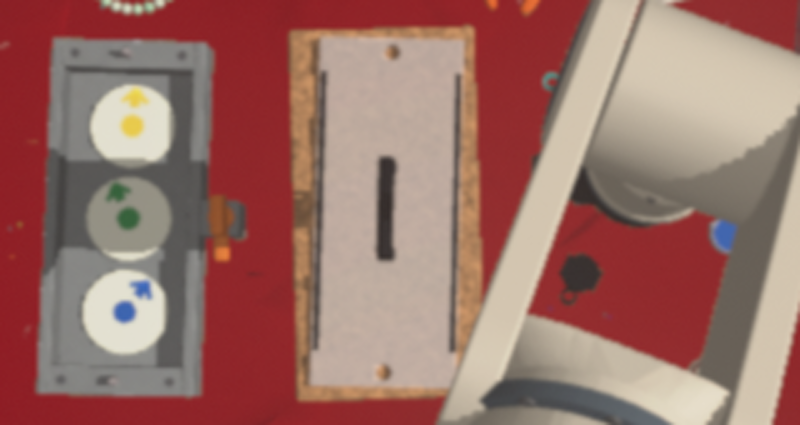

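```bash
python3 - <<'E'
from h import *
t=cv2.imread("pics/t6.png")
px=lambda u,v:[(u+.5)/2.5-.5+120,(v+.5)/2.5-.5+140]
h=cv2.cvtColor(t,cv2.COLOR_BGR2HSV)
# handle dark blob on cover
m=cv2.inRange(h,np.array((0,0,0)),np.array((180,255,75)));k=np.zeros_like(m);k[195:250,262:290]=255
ys,xs=np.nonzero(m&k);print("handle px",xs.mean(),ys.mean(),xs.min(),xs.max(),ys.min(),ys.max(), bp("top",[xs.mean(),ys.mean()],.050))
for k,(a,b) in {"yellow":((20,100,120),(35,255,255)),"blue":((100,90,80),(125,255,255)),"green":((45,60,40),(90,255,255))}.items():
    for A,c in blob(t,a,b,(140,150,200,290)): print(k,A,c,bp("top",c,.010)[0])
print("pins holes cover",bp("top",[px(392,52),px(382,371)],.016))
cv2.imwrite("pics/c15.png",cv2.resize(t[148:290,130:222],None,fx=4.2,fy=4.2,interpolation=cv2.INTER_CUBIC))
E
```

```text
handle px 273.7529411764706 222.62941176470588 272 276 204 242 [[ 0.5804 -0.0546  0.05  ]]
yellow 58 [172.5, 189.86] [0.6595 0.1642 0.01  ]
yellow 41 [173.63, 178.73] [0.6836 0.1617 0.01  ]
blue 48 [169.35, 264.35] [0.4993 0.1712 0.01  ]
blue 26 [176.69, 254.96] [0.519  0.1556 0.01  ]
green 51 [171.1, 226.9] [0.5794 0.1673 0.01  ]
green 33 [166.76, 216.36] [0.6023 0.1765 0.01  ]
pins holes cover [[ 0.7187 -0.0605  0.016 ]
 [ 0.4443 -0.0479  0.016 ]]
```

View pics/c15.png

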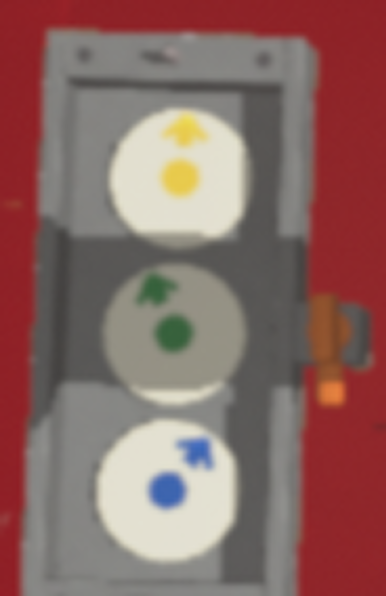

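```bash
python3 - <<'E'
from h import *
for f in("s6","scene0"):
    s=cv2.imread(f"pics/{f}.png")
    print(blob(s,(22,110,150),(35,255,255),(360,180,480,340)),blob(s,(105,110,110),(120,255,255),(360,180,480,340)))
t=cv2.imread("pics/top0.png")
# refine pendant outline: non-red mask
h=cv2.cvtColor(t,cv2.COLOR_BGR2HSV)
for n,(x,y),(hl,hh) in(("yellow",(365,212),(20,36)),("blue",(412,233),(100,125))):
    m=((h[...,0]>=hl)&(h[...,0]<=hh)&(h[...,1]>90))[y-12:y+13,x-12:x+13]
    ys,xs=np.nonzero(m); c=np.array([xs.mean()+x-12,ys.mean()+y-12])
    # bail: white-ish low sat
    w=(h[...,1]<140)[y-15:y+16,x-15:x+16]&(h[...,2]>130)[y-15:y+16,x-15:x+16]
    yy,xx=np.nonzero(w); P=np.c_[xx+x-15,yy+y-15]; r=np.linalg.norm(P-c,axis=1); b=P[(r>9)&(r<15.5)]
    C3=bp("top",c,.014)[0]; B=bp("top",b.mean(0),.0105)[0]; print(n,c,C3,len(b),b.mean(0),B,np.linalg.norm((B-C3)[:2]),"yaw",np.degrees(np.arctan2(*(B-C3)[[1,0]])))
    cv2.imwrite(f"pics/p_{n}.png",cv2.resize(t[y-20:y+20,x-20:x+20],None,fx=12,fy=12,interpolation=cv2.INTER_CUBIC))
a=lambda p,q:np.degrees(np.arctan2(q[1]-p[1],q[0]-p[0]))
print("arrows yaw", a((.6595,.1642),(.6836,.1617)),a((.4993,.1712),(.519,.1556)))
E
```

```text
[(67, [376.16, 268.88]), (11, [476.36, 250.18])] [(69, [406.32, 292.04]), (49, [427.14, 265.94])]
[(67, [376.16, 268.88])] [(68, [406.24, 292.06]), (54, [426.94, 265.78])]
yellow [364.6933 211.94  ] [ 0.6039 -0.2487  0.014 ] 44 [356.6818 206.8636] [ 0.6156 -0.232   0.0105] 0.020462266590696797 yaw 54.80980335147147
blue [411.6116 233.1983] [ 0.5559 -0.3489  0.014 ] 42 [419.3095 227.3095] [ 0.5687 -0.3668  0.0105] 0.021932410846852296 yaw -54.39680336459482
arrows yaw -5.922363021466464 -38.374934134106255
```

View pics/p_yellow.png

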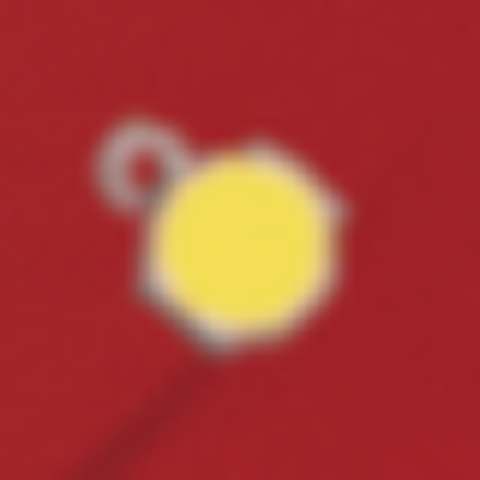

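View pics/p_blue.png

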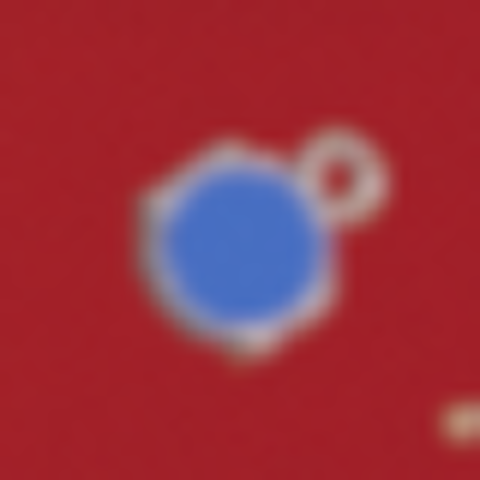

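```bash
python3 - <<'E'
from h import *
for f in ("t6","top0"):
  t=cv2.imread(f"pics/{f}.png").astype(float)
  for n,c in(("yellow",(172.5,189.9)),("blue",(169.35,264.35)),("green",(171.1,226.9))):
    if f=="top0" and n=="green": continue
    # soft weight: saturation-like chroma along color
    b,g,r=t[...,0],t[...,1],t[...,2]
    w={"yellow":np.minimum(r,g)-b,"blue":b-r,"green":g-(r+b)/2}[n]
    yy,xx=np.mgrid[0:480,0:640]; rr=np.hypot(xx-c[0],yy-c[1])
    bg=np.median(w[(rr>6)&(rr<15)]); w=np.clip(w-bg-6,0,None)
    D=(rr<6); d=np.array([(w*xx)[D].sum(),(w*yy)[D].sum()])/w[D].sum()
    A=(rr>6.5)&(rr<15.5); a=np.array([(w*xx)[A].sum(),(w*yy)[A].sum()])/w[A].sum()
    P,Q=bp("top",[d,a],.01); print(f,n,d,P,a,Q,"r",np.linalg.norm(Q-P),"yaw",np.degrees(np.arctan2(*(Q-P)[[1,0]])))
E
```

```text
t6 yellow [172.4356 189.8893] [0.6594 0.1643 0.01  ] [173.7125 178.7229] [0.6836 0.1616 0.01  ] r 0.02440310088748984 yaw -6.550505085732241
t6 blue [169.3681 264.34  ] [0.4993 0.1712 0.01  ] [176.4342 255.1324] [0.5187 0.1561 0.01  ] r 0.024494216716045722 yaw -37.8074693500494
t6 green [170.937  226.9601] [0.5793 0.1677 0.01  ] [166.5258 216.4438] [0.6021 0.177  0.01  ] r 0.024666630188031988 yaw 22.281542554058646
top0 yellow [172.4787 189.8689] [0.6594 0.1642 0.01  ] [173.7036 178.7165] [0.6837 0.1616 0.01  ] r 0.024362313018584297 yaw -6.2981455842624
top0 blue [169.4186 264.308 ] [0.4994 0.1711 0.01  ] [176.6186 255.1011] [0.5187 0.1558 0.01  ] r 0.02466428311982377 yaw -38.33858940976917
```

apply_moves(dp=[[0, 0, 0], [0, 0, 0], [0, 0, 0], [0, 0, 0], [0, 0, 0], [0, 0, 0], [0, 0, 0], [0, 0, 0], [0, 0, 0], [0, 0, 0], [0, 0, 0], [0, 0, 0]], angular=[[0, 0, 8.5], [0, 0, 8.5], [0, 0, 8.5], [0, 0, 8.5], [0, 0, 8.5], [0, 0, 8.5], [0, 0, 8.5], [0, 0, 8.5], [0, 0, 8.5], [0, 0, 8.5], [0, 0, 8.5], [0, 0, 8.5]], gripper=0.55)

```text
clock: 17.55
ee_pos: [0.5725, -0.2296, 0.2009]
ee_rot: [-2.486, -1.921, -0.0]
contact_force: [-0.0, -0.6, -0.1]
finger_gap: 0.0469
```

apply_moves(dp=[[0, 0, 0], [0, 0, 0], [0, 0, 0], [0, 0, 0], [0, 0, 0], [0, 0, 0]], angular=[[0, 0, 8.5], [0, 0, 8.5], [0, 0, 7.5], [0, 0, 0], [0, 0, 0], [0, 0, 0]])

```text
clock: 18.15
ee_pos: [0.5724, -0.2307, 0.2009]
ee_rot: [-2.831, -1.361, -0.0]
contact_force: [0.2, -0.8, -0.4]
finger_gap: 0.047
```

```bash
python3 - <<'E'
from h import *
plan([.603,-.246,.06],-39)
E
```

```text
t 18.15 pos [ 0.5724 -0.2307  0.2009] jaw -38.65 tilt [0.     0.0001] gap 0.047 F [ 0.2331 -0.7788 -0.4368] q [-0.3855  0.3849  1.6925  0.0001  1.0642  0.2889]
turn tool z (deg): 0.35 or -179.65
with dp tool: [0.0073 0.0334 0.1409]
asis dp tool: [0.0071 0.0335 0.1409]
q6 after ~ 0.29328643493683354
```

apply_moves(dp=[[0.004, 0.017, 0], [0.003, 0.0165, 0], [0, 0, 0.035], [0, 0, 0.035], [0, 0, 0.035], [0, 0, 0.025], [0, 0, 0.011], [0, 0, 0], [0, 0, 0], [0, 0, 0]], angular=[[0, 0, 0.3], [0, 0, 0], [0, 0, 0], [0, 0, 0], [0, 0, 0], [0, 0, 0], [0, 0, 0], [0, 0, 0], [0, 0, 0], [0, 0, 0]])

```text
clock: 19.15
ee_pos: [0.6039, -0.2473, 0.0615]
ee_rot: [2.835, 1.348, 0.003]
contact_force: [0.1, -1.0, 0.1]
finger_gap: 0.0467
```

```bash
python3 - <<'E'
from h import *
plan([.603,-.246,.016],-39)
s=grab("scene","s7.png");t=grab("top","t7.png")
cv2.imwrite("pics/c16.png",cv2.resize(s[200:310,310:460],None,fx=5,fy=5,interpolation=cv2.INTER_CUBIC))
E
```

```text
t 19.15 pos [ 0.6039 -0.2473  0.0615] jaw -39.14 tilt [ 0.0025 -0.001 ] gap 0.0467 F [ 0.0897 -1.0367  0.0584] q [-0.391   0.6011  1.6969  0.      0.8409  0.292 ]
turn tool z (deg): -0.14 or 179.86
with dp tool: [ 0.0004 -0.0016  0.0455]
asis dp tool: [ 0.0004 -0.0016  0.0455]
q6 after ~ 0.29331906389038354
```

View pics/c16.png

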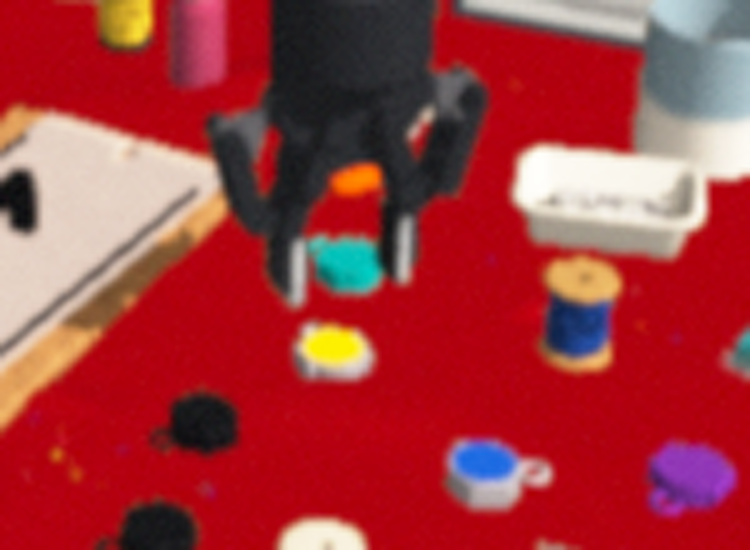

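apply_moves(dp=[[0, -0.001, 0.015], [0, 0, 0.015], [0, 0, 0.01], [0, 0, 0.005], [0, 0, 0], [0, 0, 0], [0, 0, 0]], angular=[[0, 0, 0], [0, 0, 0], [0, 0, 0], [0, 0, 0], [0, 0, 0], [0, 0, 0], [0, 0, 0]])

```text
clock: 19.95
ee_pos: [0.6023, -0.2464, 0.0152]
ee_rot: [2.837, 1.348, 0.001]
contact_force: [0.3, -0.6, -0.2]
finger_gap: 0.0469
```

apply_moves(dp=[[0, 0, 0], [0, 0, 0], [0, 0, 0], [0, 0, 0], [0, 0, 0]], angular=[[0, 0, 0], [0, 0, 0], [0, 0, 0], [0, 0, 0], [0, 0, 0]], gripper=0, force=50)

```text
clock: 20.45
ee_pos: [0.6025, -0.2465, 0.0156]
ee_rot: [2.837, 1.348, 0.001]
contact_force: [-0.4, -0.6, 6.8]
finger_gap: 0.0324
```

```bash
python3 - <<'E'
from h import *
plan([.603,-.246,.016],-39)
s=grab("scene","s8.png");t=grab("top","t8.png")
cv2.imwrite("pics/c17.png",cv2.resize(s[200:310,310:460],None,fx=5,fy=5,interpolation=cv2.INTER_CUBIC))
E
```

```text
t 20.45 pos [ 0.6025 -0.2465  0.0156] jaw -39.16 tilt [ 0.0012 -0.0005] gap 0.0324 F [-0.434  -0.5645  6.7601] q [-0.3906  0.6644  1.7118 -0.      0.7641  0.2928]
turn tool z (deg): -0.16 or 179.84
with dp tool: [ 0.0007  0.0001 -0.0004]
asis dp tool: [ 0.0007  0.0001 -0.0004]
q6 after ~ 0.29333911990020894
```

View pics/c17.png

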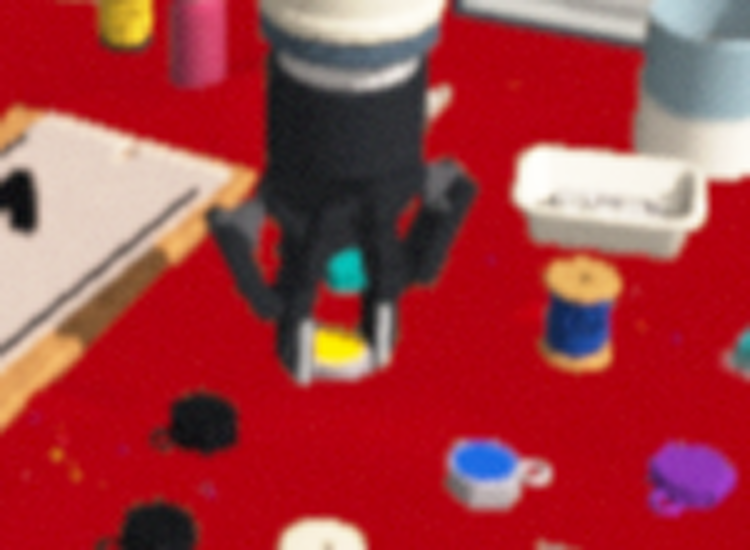

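apply_moves(dp=[[0, 0, -0.01], [0, 0, -0.02], [0, 0, -0.03], [0, 0, -0.03], [0, 0, -0.025], [0, 0, 0], [0, 0, 0], [0, 0, 0], [0, 0, 0], [0, 0, 0], [0, 0, 0], [0, 0, 0]], angular=[[0, 0, 0], [0, 0, 0], [0, 0, 0], [0, 0, 0], [0, 0, 0], [0, 0, 8.1], [0, 0, 8.1], [0, 0, 8.1], [0, 0, 8.1], [0, 0, 8.1], [0, 0, 8.1], [0, 0, 8.1]])

```text
clock: 21.75
ee_pos: [0.6017, -0.2462, 0.1302]
ee_rot: [-3.137, 0.17, 0.0]
contact_force: [-0.2, -0.3, -0.2]
finger_gap: 0.0325
```

apply_moves(dp=[[0, 0, 0], [0, 0, 0], [0, 0, 0]], angular=[[0, 0, 0], [0, 0, 0], [0, 0, 0]])

```text
clock: 22.05
ee_pos: [0.6019, -0.2462, 0.1299]
ee_rot: [-3.138, 0.155, -0.0]
contact_force: [-0.1, 0.7, -0.8]
finger_gap: 0.0326
```

```bash
python3 - <<'E'
from h import *
plan([.6577,.1666,.13],-96)
E
```

```text
t 22.05 pos [ 0.6019 -0.2462  0.1299] jaw -95.67 tilt [0. 0.] gap 0.0326 F [-0.0574  0.6716 -0.8144] q [-0.3906  0.5119  1.6677  0.      0.9621  1.2792]
turn tool z (deg): 0.33 or -179.67
with dp tool: [ 0.0123 -0.4164 -0.    ]
asis dp tool: [ 0.0147 -0.4163 -0.    ]
q6 after ~ 1.9235871321933726
```

apply_moves(dp=[[0, -0.025, 0], [0.001, -0.035, 0], [0.001, -0.04, 0], [0.001, -0.04, 0], [0.001, -0.04, 0], [0.001, -0.04, 0], [0.001, -0.04, 0], [0.001, -0.04, 0], [0.001, -0.04, 0], [0.001, -0.035, 0], [0.001, -0.025, 0], [0.0005, -0.016, 0]], angular=[[0, 0, 0.3], [0, 0, 0], [0, 0, 0], [0, 0, 0], [0, 0, 0], [0, 0, 0], [0, 0, 0], [0, 0, 0], [0, 0, 0], [0, 0, 0], [0, 0, 0], [0, 0, 0]])

```text
clock: 23.25
ee_pos: [0.657, 0.1683, 0.1298]
ee_rot: [-3.137, 0.163, -0.0]
contact_force: [0.6, -0.8, -0.5]
finger_gap: 0.0327
```

apply_moves(dp=[[0, 0, 0], [0, 0, 0], [0, 0, 0]], angular=[[0, 0, 0], [0, 0, 0], [0, 0, 0]])

```text
clock: 23.55
ee_pos: [0.6567, 0.1649, 0.1297]
ee_rot: [3.137, -0.169, -0.001]
contact_force: [-0.4, -0.9, 0.1]
finger_gap: 0.0325
```

```bash
python3 - <<'E'
from h import *
plan([.6577,.1666,.027],-96)
s=grab("scene","s9.png");t=grab("top","t9.png")
cv2.imwrite("pics/c18.png",cv2.resize(s[150:290,180:340],None,fx=4,fy=4,interpolation=cv2.INTER_CUBIC))
E
```

```text
t 23.55 pos [0.6567 0.1649 0.1297] jaw -96.18 tilt [-0.0005 -0.0005] gap 0.0325 F [-0.4478 -0.8771  0.106 ] q [ 0.244   0.5487  1.6034 -0.0004  0.9901  1.9229]
turn tool z (deg): -0.18 or 179.82
with dp tool: [ 0.0009 -0.0018  0.1027]
asis dp tool: [ 0.0009 -0.0018  0.1027]
q6 after ~ 1.9238109081234507
```

View pics/c18.png

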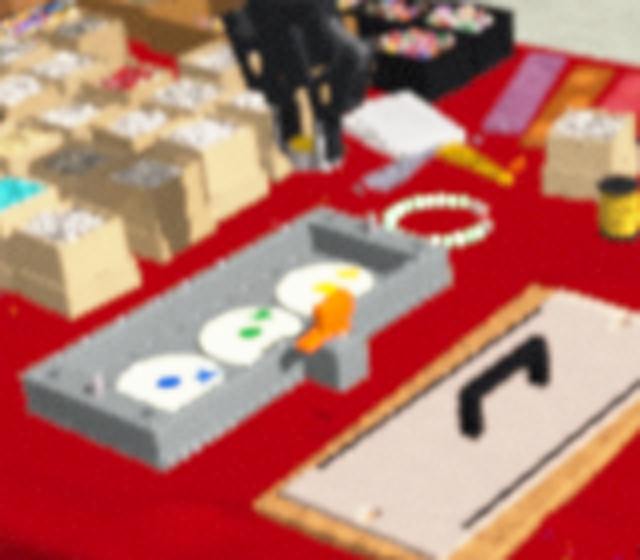

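apply_moves(dp=[[0.001, -0.0018, 0.02], [0, 0, 0.025], [0, 0, 0.02], [0, 0, 0.015], [0, 0, 0.01], [0, 0, 0.008], [0, 0, 0.004], [0, 0, 0], [0, 0, 0], [0, 0, 0]], angular=[[0, 0, 0], [0, 0, 0], [0, 0, 0], [0, 0, 0], [0, 0, 0], [0, 0, 0], [0, 0, 0], [0, 0, 0], [0, 0, 0], [0, 0, 0]])

```text
clock: 24.65
ee_pos: [0.6586, 0.1681, 0.0285]
ee_rot: [-3.137, 0.169, -0.002]
contact_force: [0.8, 0.3, -0.8]
finger_gap: 0.0324
```

```bash
python3 - <<'E'
from h import *
plan([.6577,.1666,.026],-96)
E
```

```text
t 24.65 pos [0.6586 0.1681 0.0285] jaw -96.16 tilt [0.0011 0.0003] gap 0.0324 F [ 0.7746  0.3132 -0.7622] q [0.2476 0.6786 1.6398 0.     0.822  1.9259]
turn tool z (deg): -0.16 or 179.84
with dp tool: [-0.0007  0.0015  0.0025]
asis dp tool: [-0.0007  0.0015  0.0025]
q6 after ~ 1.9235998119594733
```

apply_moves(dp=[[0, 0, 0], [0, 0, 0], [0, 0, 0]], angular=[[0, 0, 0], [0, 0, 0], [0, 0, 0]])

```text
clock: 24.95
ee_pos: [0.6582, 0.168, 0.028]
ee_rot: [-3.137, 0.169, -0.0]
contact_force: [-0.2, -0.5, -0.6]
finger_gap: 0.0327
```

apply_moves(dp=[[-0.0004, 0.0014, 0], [0, 0, 0.001], [0, 0, 0.001], [0, 0, 0], [0, 0, 0], [0, 0, 0]], angular=[[0, 0, 0], [0, 0, 0], [0, 0, 0], [0, 0, 0], [0, 0, 0], [0, 0, 0]])

```text
clock: 25.55
ee_pos: [0.6575, 0.1666, 0.0257]
ee_rot: [3.137, -0.169, -0.0]
contact_force: [1.2, -0.2, -0.4]
finger_gap: 0.0325
```

apply_moves(dp=[[0, 0, 0], [0, 0, 0], [0, 0, 0], [0, 0, 0], [0, 0, 0]], angular=[[0, 0, 0], [0, 0, 0], [0, 0, 0], [0, 0, 0], [0, 0, 0]], gripper=0.55)

```text
clock: 26.05
ee_pos: [0.6575, 0.1666, 0.0258]
ee_rot: [-3.137, 0.169, -0.0]
contact_force: [0.6, -0.2, -0.4]
finger_gap: 0.0471
```

apply_moves(dp=[[0, 0, -0.01], [0, 0, -0.03], [0, 0, -0.04], [0, 0, -0.04], [0, 0.02, 0], [0, 0.04, 0], [0, 0.04, 0], [0, 0.04, 0], [0, 0.04, 0], [0, 0.04, 0], [0, 0.04, 0], [0, 0, 0]], angular=[[0, 0, 0], [0, 0, 0], [0, 0, 0], [0, 0, 0], [0, 0, 0], [0, 0, 0], [0, 0, 0], [0, 0, 0], [0, 0, 0], [0, 0, 0], [0, 0, 0], [0, 0, 0]])

```text
clock: 27.25
ee_pos: [0.6287, -0.0965, 0.146]
ee_rot: [3.135, -0.174, -0.0]
contact_force: [0.5, 1.0, 0.6]
finger_gap: 0.0468
```

```bash
python3 - <<'E'
from h import *
plan([.5549,-.346,.06],34)
s=grab("scene","s10.png");t=grab("top","t10.png")
print(blob(t,(20,100,120),(35,255,255),(140,150,200,290)))
print(blob(s,(105,110,110),(120,255,255),(360,180,480,340)))
cv2.imwrite("pics/c19.png",cv2.resize(t[148:290,130:222],None,fx=4.2,fy=4.2,interpolation=cv2.INTER_CUBIC))
cv2.imwrite("pics/c20.png",cv2.resize(s[170:290,180:300],None,fx=4,fy=4,interpolation=cv2.INTER_CUBIC))
E
```

```text
t 27.25 pos [ 0.6287 -0.0965  0.146 ] jaw -96.37 tilt [-0.0001 -0.0013] gap 0.0468 F [0.5073 1.0343 0.585 ] q [-0.1541  0.4734  1.6908 -0.0015  0.9772  1.5287]
turn tool z (deg): 49.63 or -130.37
with dp tool: [0.1655 0.2006 0.0863]
asis dp tool: [-0.0457  0.256   0.0863]
q6 after ~ 1.9914998288351735
[(142, [171.11, 188.68]), (7, [173.29, 179.0])]
[(68, [391.22, 287.97]), (49, [427.12, 266.0])]
```

View pics/c19.png

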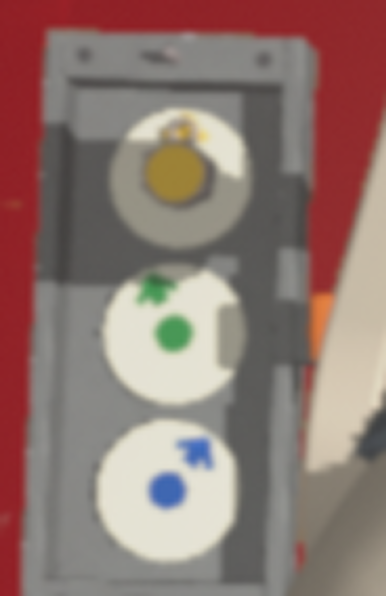

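View pics/c20.png

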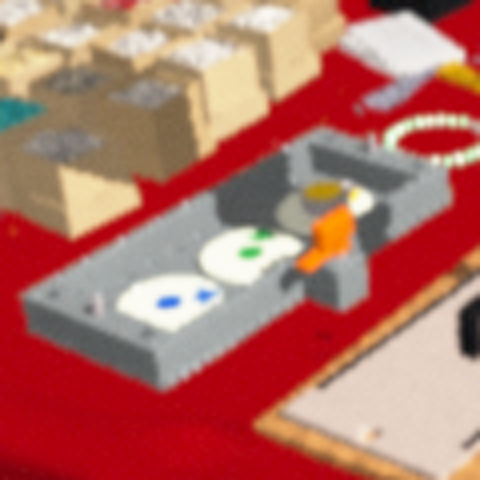

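```bash
python3 - <<'E'
from h import *
print(bp("top",[171.11,188.68],.024), "pad .6594 .1643")
t=cv2.imread("pics/t10.png");s=cv2.imread("pics/s10.png")
cv2.imwrite("pics/c21.png",cv2.resize(t[150:215,145:200],None,fx=9,fy=9,interpolation=cv2.INTER_CUBIC))
cv2.imwrite("pics/c22.png",cv2.resize(s[230:340,310:460],None,fx=5,fy=5,interpolation=cv2.INTER_CUBIC))
E
```

```text
[[0.6597 0.1637 0.024 ]] pad .6594 .1643
```

View pics/c21.png

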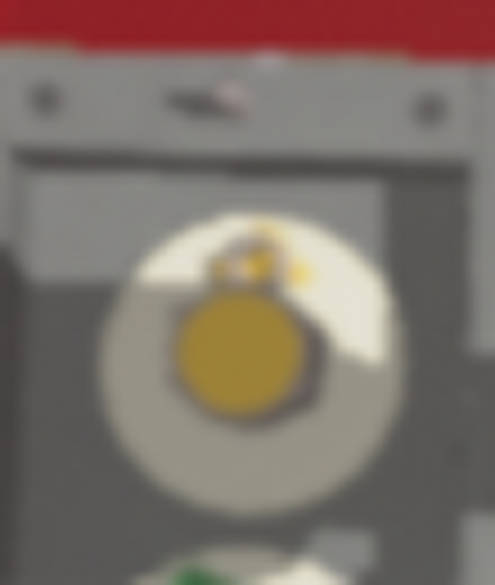

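View pics/c22.png

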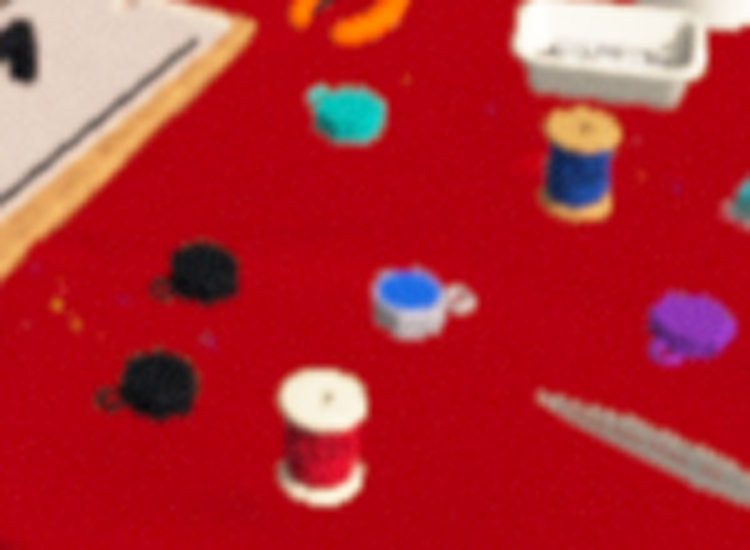

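```bash
python3 - <<'E'
from h import *
B=bp("top",[172.0,178.67],.0175)[0];P=bp("top",[171.11,188.68],.024)[0];d=B-P;print(B,d,np.degrees(np.arctan2(d[1],d[0])))
u=(392.6,288.6)
print(bp("scene",[391.22,287.97],.014), bp("scene",[406.24,292.06],.014))
# bail in scene c22: ring (460,300)
r=[(460+.5)/5-.5+310,(300+.5)/5-.5+230]; B=bp("scene",r,.0035+.0035)[0]; print("bail",B)
E
```

```text
[0.6824 0.1634 0.0175] [ 0.0227 -0.0003 -0.0065] -0.8357112384833733
[[ 0.5499 -0.3127  0.014 ]] [[ 0.5531 -0.3486  0.014 ]]
bail [ 0.5648 -0.3326  0.007 ]
```

apply_moves(dp=[[0, -0.03, 0], [0, -0.03, 0], [0, 0, 0], [0, 0, 0], [0, 0, 0], [0, 0, 0], [0, 0, 0], [0, 0, 0], [0, 0, 0], [0, 0, 0], [0, 0, 0], [0, 0, 0]], angular=[[0, 0, 0], [0, 0, 0], [0, 0, -8.5], [0, 0, -8.5], [0, 0, -8.5], [0, 0, -8.5], [0, 0, -8.5], [0, 0, -8.5], [0, 0, -8.5], [0, 0, -8.5], [0, 0, -8.5], [0, 0, -8.5]])

```text
clock: 28.55
ee_pos: [0.636, -0.0307, 0.1458]
ee_rot: [-2.419, -2.004, -0.0]
contact_force: [0.1, 0.3, -1.2]
finger_gap: 0.0473
```

apply_moves(dp=[[0, 0, 0], [0, 0, 0], [0, 0, 0], [0, 0, 0], [0, 0, 0], [0, 0, 0], [0, 0, 0]], angular=[[0, 0, -8.5], [0, 0, -8.5], [0, 0, -8.5], [0, 0, -8.5], [0, 0, -8.5], [0, 0, 0], [0, 0, 0]])

```text
clock: 29.25
ee_pos: [0.636, -0.0313, 0.1458]
ee_rot: [-1.543, -2.736, -0.0]
contact_force: [-0.3, 0.5, -0.2]
finger_gap: 0.047
```

```bash
python3 - <<'E'
from h import *
s=grab("scene","s11.png");t=grab("top","t11.png")
b=blob(t,(105,110,110),(120,255,255),(330,150,500,320));c=b[0][1];print(b,bp("top",c,.014),tri(c,blob(s,(105,110,110),(120,255,255),(360,180,410,340))[0][1]))
x,y=int(c[0]),int(c[1])
cv2.imwrite("pics/c23.png",cv2.resize(t[y-20:y+20,x-20:x+20],None,fx=12,fy=12,interpolation=cv2.INTER_CUBIC)); print(x,y)
cv2.imwrite("pics/c24.png",t[140:310,120:500].repeat(2,0).repeat(2,1))
E
```

```text
[(111, [394.98, 234.86])] [[ 0.553  -0.3128  0.014 ]] (array([ 0.5528, -0.3126,  0.0123]), [array([-0.23,  0.14]), array([ 0.4 , -0.06])])
394 234
```

View pics/c23.png

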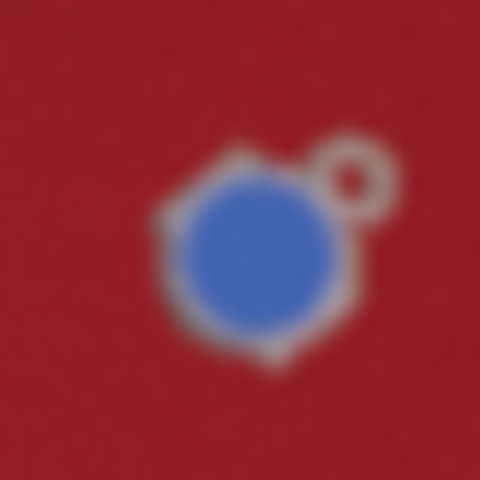

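View pics/c24.png

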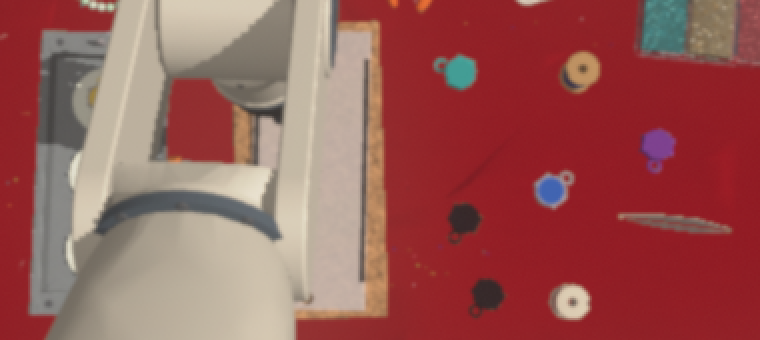

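```bash
python3 - <<'E'
from h import *
plan([.552,-.31,.146],37)
E
```

```text
t 29.35 pos [ 0.6361 -0.0317  0.1458] jaw 31.19 tilt [-0.      0.0001] gap 0.047 F [ 0.678   0.4713 -0.5343] q [-0.0522  0.4747  1.6892  0.0001  0.9777 -0.5966]
turn tool z (deg): -5.81 or 174.19
with dp tool: [-0.1717 -0.2346 -0.0002]
asis dp tool: [-0.1946 -0.216  -0.0002]
q6 after ~ -1.1575284418752263
```

apply_moves(dp=[[0, 0, 0], [-0.02, -0.027, 0], [-0.025, -0.034, 0], [-0.025, -0.034, 0], [-0.025, -0.034, 0], [-0.025, -0.034, 0], [-0.025, -0.034, 0], [-0.017, -0.024, 0], [-0.01, -0.0135, 0], [0, 0, 0], [0, 0, 0], [0, 0, 0]], angular=[[0, 0, -5.8], [0, 0, 0], [0, 0, 0], [0, 0, 0], [0, 0, 0], [0, 0, 0], [0, 0, 0], [0, 0, 0], [0, 0, 0], [0, 0, 0], [0, 0, 0], [0, 0, 0]])

```text
clock: 30.55
ee_pos: [0.5534, -0.3096, 0.1457]
ee_rot: [-1.397, -2.813, -0.001]
contact_force: [0.5, 0.2, 0.0]
finger_gap: 0.0472
```

apply_moves(dp=[[0, 0, 0.03], [0, 0, 0.03], [0, 0, 0.025], [0, 0, 0], [0, 0, 0], [0, 0, 0]], angular=[[0, 0, 0], [0, 0, 0], [0, 0, 0], [0, 0, 0], [0, 0, 0], [0, 0, 0]])

```text
clock: 31.15
ee_pos: [0.5542, -0.311, 0.0623]
ee_rot: [1.396, 2.812, -0.0]
contact_force: [0.5, 0.2, -0.3]
finger_gap: 0.047
```

```bash
python3 - <<'E'
from h import *
plan([.552,-.31,.016],37)
s=grab("scene","s12.png")
cv2.imwrite("pics/c25.png",cv2.resize(s[210:320,320:470],None,fx=5,fy=5,interpolation=cv2.INTER_CUBIC))
E
```

```text
t 31.15 pos [ 0.5542 -0.311   0.0623] jaw 37.18 tilt [ 0.0018 -0.001 ] gap 0.047 F [ 0.5057  0.1721 -0.271 ] q [-0.5137  0.5798  1.7364  0.0001  0.8233 -1.1626]
turn tool z (deg): 0.18 or -179.82
with dp tool: [ 0.0022 -0.0012  0.0463]
asis dp tool: [ 0.0022 -0.0012  0.0463]
q6 after ~ -1.1575097807155357
```

View pics/c25.png

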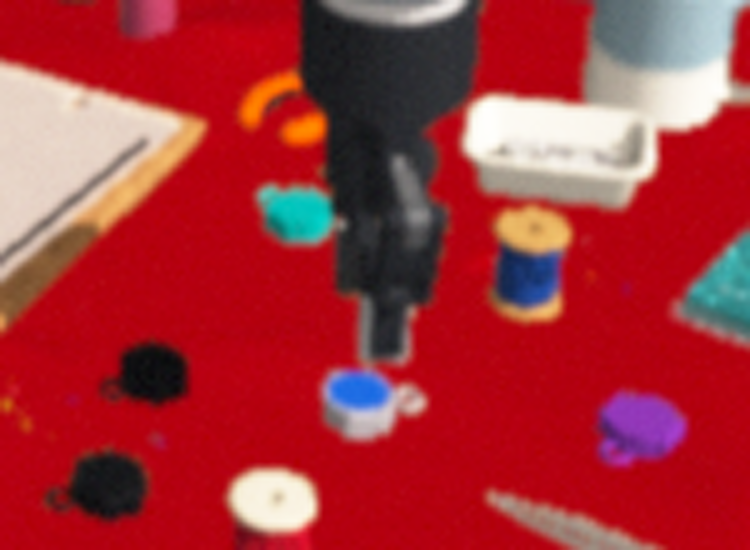

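apply_moves(dp=[[0, 0, 0], [0, 0, 0]], angular=[[0, 0, 0], [0, 0, 0]])

```text
clock: 31.4
ee_pos: [0.5535, -0.3112, 0.0618]
ee_rot: [1.398, 2.812, -0.0]
contact_force: [-1.1, -0.0, -0.9]
finger_gap: 0.0471
```

apply_moves(dp=[[0.0018, -0.0005, 0.015], [0, 0, 0.015], [0, 0, 0.01], [0, 0, 0.006], [0, 0, 0], [0, 0, 0], [0, 0, 0]], angular=[[0, 0, 0], [0, 0, 0], [0, 0, 0], [0, 0, 0], [0, 0, 0], [0, 0, 0], [0, 0, 0]])

```text
clock: 32.1
ee_pos: [0.5519, -0.3101, 0.0152]
ee_rot: [1.398, 2.813, -0.0]
contact_force: [0.3, 0.4, -0.4]
finger_gap: 0.0466
```

apply_moves(dp=[[0, 0, 0], [0, 0, 0], [0, 0, 0], [0, 0, 0], [0, 0, 0]], angular=[[0, 0, 0], [0, 0, 0], [0, 0, 0], [0, 0, 0], [0, 0, 0]], gripper=0, force=50)

```text
clock: 32.6
ee_pos: [0.552, -0.3101, 0.0155]
ee_rot: [1.398, 2.812, -0.0]
contact_force: [-0.6, 1.2, 6.0]
finger_gap: 0.0328
```

```bash
python3 - <<'E'
from h import *
plan([.552,-.31,.016],37)
s=grab("scene","s13.png")
cv2.imwrite("pics/c26.png",cv2.resize(s[210:320,320:470],None,fx=5,fy=5,interpolation=cv2.INTER_CUBIC))
E
```

```text
t 32.6 pos [ 0.552  -0.3101  0.0155] jaw 37.14 tilt [ 0.0011 -0.0006] gap 0.0328 F [-0.6324  1.1755  5.9704] q [-0.5142  0.6451  1.7538 -0.      0.7414 -1.1625]
turn tool z (deg): 0.14 or -179.86
with dp tool: [ 0.0001  0.     -0.0005]
asis dp tool: [ 0.0001  0.     -0.0005]
q6 after ~ -1.1574712672682517
```

View pics/c26.png

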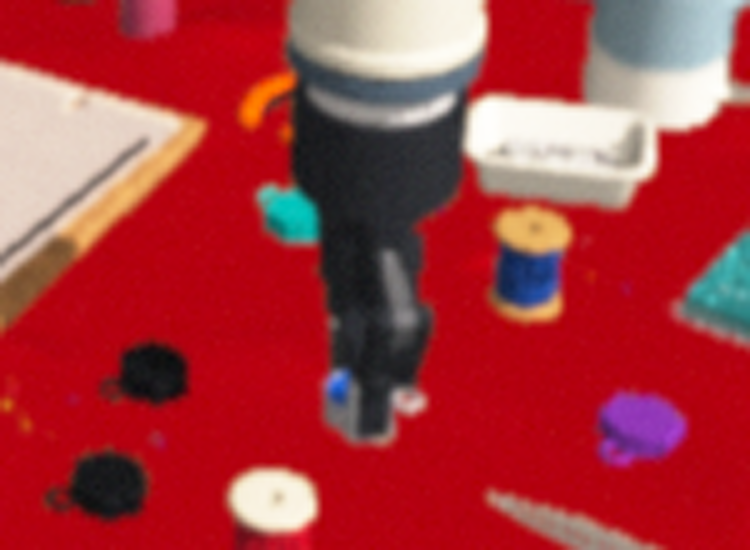

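```bash
python3 - <<'E'
from h import *
y=np.array([.7975,.6035,0]);x=np.array([-.6035,.7975,0])
T=np.array([.552,-.3101,0])-[-.001,.003,0]   # in top-camera frame
f=lambda X:((proj("scene",X)[0]-[320,210]+.5)*5-.5).round(1)
print("pend c",f(T+[0,0,.014]),"finger back",f(T-.027*y+[0,0,.012]),f(T-.027*y+.011*x+[0,0,.012]),f(T-.027*y-.011*x+[0,0,.012]))
print("inner", f(T-.017*y+.011*x+[0,0,.012]),f(T-.017*y-.011*x+[0,0,.012]))
E
```

```text
pend c [361.6 388.6] finger back [374.5 428.3] [350.5 430.1] [398.4 426.4]
inner [345.8 416.5] [393.3 412.8]
```

apply_moves(dp=[[0, 0, -0.01], [0, 0, -0.02], [0, 0, -0.03], [0, 0, -0.03], [0, 0, -0.025], [0, 0, 0], [0, 0, 0], [0, 0, 0], [0, 0, 0], [0, 0, 0]], angular=[[0, 0, 0], [0, 0, 0], [0, 0, 0], [0, 0, 0], [0, 0, 0], [0, 0, -7.2], [0, 0, -7.2], [0, 0, 0], [0, 0, 0], [0, 0, 0]])

```text
clock: 33.65
ee_pos: [0.5514, -0.3098, 0.1297]
ee_rot: [-1.039, -2.965, -0.0]
contact_force: [0.2, 1.2, -0.9]
finger_gap: 0.0326
```

```bash
python3 - <<'E'
from h import *
plan([.4983,.1738,.131],51.5)
E
```

```text
t 33.65 pos [ 0.5514 -0.3098  0.1297] jaw 51.38 tilt [-0.0003  0.0002] gap 0.0326 F [ 0.2434  1.237  -0.8532] q [-0.5142  0.4883  1.7093  0.      0.9444 -1.411 ]
turn tool z (deg): -0.12 or 179.88
with dp tool: [ 0.3426  0.3454 -0.0012]
asis dp tool: [ 0.3433  0.3447 -0.0012]
q6 after ~ -0.563271807950256
```

apply_moves(dp=[[0.02, 0.02, 0], [0.03, 0.03, 0], [0.03, 0.03, 0], [0.03, 0.03, 0], [0.03, 0.03, 0], [0.03, 0.03, 0], [0.03, 0.03, 0], [0.03, 0.03, 0], [0.03, 0.03, 0], [0.03, 0.03, 0], [0.03, 0.03, 0], [0.015, 0.017, 0]], angular=[[0, 0, 0], [0, 0, 0], [0, 0, 0], [0, 0, 0], [0, 0, 0], [0, 0, 0], [0, 0, 0], [0, 0, 0], [0, 0, 0], [0, 0, 0], [0, 0, 0], [0, 0, 0]])

```text
clock: 34.85
ee_pos: [0.4981, 0.1651, 0.1298]
ee_rot: [-1.035, -2.966, -0.001]
contact_force: [1.1, -0.7, 0.5]
finger_gap: 0.0323
```

apply_moves(dp=[[0.008, 0.008, 0], [0, 0, 0], [0, 0, 0], [0, 0, 0], [0, 0, 0]], angular=[[0, 0, 0], [0, 0, 0], [0, 0, 0], [0, 0, 0], [0, 0, 0]])

```text
clock: 35.35
ee_pos: [0.4976, 0.1725, 0.1298]
ee_rot: [-1.037, -2.965, 0.0]
contact_force: [-0.0, -0.1, -0.5]
finger_gap: 0.0326
```

```bash
python3 - <<'E'
from h import *
plan([.4983,.1738,.026],51.5)
s=grab("scene","s14.png")
cv2.imwrite("pics/c27.png",cv2.resize(s[150:290,180:340],None,fx=4,fy=4,interpolation=cv2.INTER_CUBIC))
E
```

```text
t 35.35 pos [0.4976 0.1725 0.1298] jaw 51.45 tilt [-0.0001 -0.0001] gap 0.0326 F [-0.0125 -0.1428 -0.5326] q [ 0.331   0.3475  1.9426 -0.0001  0.8517 -0.5669]
turn tool z (deg): -0.05 or 179.95
with dp tool: [0.0003 0.0014 0.1038]
asis dp tool: [0.0003 0.0014 0.1038]
q6 after ~ -0.5631720251785817
```

View pics/c27.png

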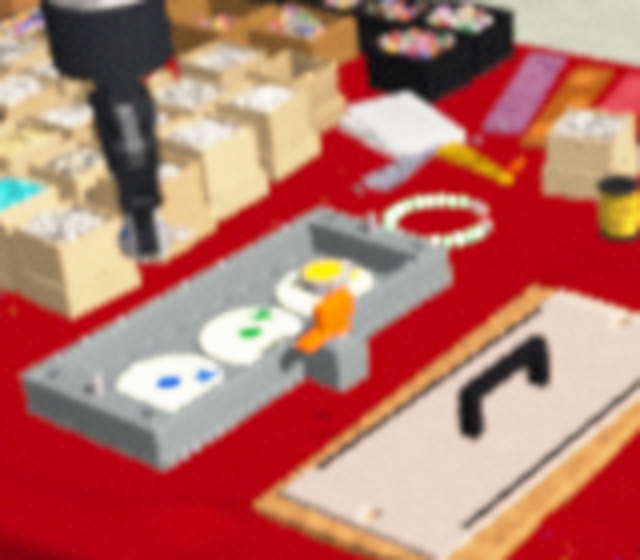

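apply_moves(dp=[[0.0003, 0.0012, 0.02], [0, 0, 0.025], [0, 0, 0.02], [0, 0, 0.015], [0, 0, 0.01], [0, 0, 0.007], [0, 0, 0.003], [0, 0, 0], [0, 0, 0], [0, 0, 0], [0, 0, 0], [0, 0, 0]], angular=[[0, 0, 0], [0, 0, 0], [0, 0, 0], [0, 0, 0], [0, 0, 0], [0, 0, 0], [0, 0, 0], [0, 0, 0], [0, 0, 0], [0, 0, 0], [0, 0, 0], [0, 0, 0]])

```text
clock: 36.6
ee_pos: [0.4982, 0.1749, 0.0301]
ee_rot: [1.034, 2.966, 0.001]
contact_force: [-0.6, 0.1, 0.2]
finger_gap: 0.0324
```

```bash
python3 - <<'E'
from h import *
plan([.4983,.1738,.026],51.5)
E
```

```text
t 36.6 pos [0.4982 0.1749 0.0301] jaw 51.54 tilt [0.0005 0.0002] gap 0.0324 F [-0.597   0.1398  0.2402] q [ 0.3347  0.5116  1.9867  0.      0.6427 -0.5649]
turn tool z (deg): 0.04 or -179.96
with dp tool: [-0.0008 -0.0008  0.0041]
asis dp tool: [-0.0008 -0.0008  0.0041]
q6 after ~ -0.5632768621905725
```

apply_moves(dp=[[-0.0007, -0.0006, 0.002], [0, 0, 0.002], [0, 0, 0], [0, 0, 0], [0, 0, 0]], angular=[[0, 0, 0], [0, 0, 0], [0, 0, 0], [0, 0, 0], [0, 0, 0]])

```text
clock: 37.1
ee_pos: [0.4981, 0.1738, 0.0257]
ee_rot: [-1.035, -2.966, 0.0]
contact_force: [0.3, 1.0, 0.9]
finger_gap: 0.0328
```

apply_moves(dp=[[0, 0, 0], [0, 0, 0], [0, 0, 0], [0, 0, 0], [0, 0, 0]], angular=[[0, 0, 0], [0, 0, 0], [0, 0, 0], [0, 0, 0], [0, 0, 0]], gripper=0.55)

```text
clock: 37.6
ee_pos: [0.4982, 0.1739, 0.0258]
ee_rot: [-1.035, -2.966, 0.0]
contact_force: [0.0, 0.2, 0.0]
finger_gap: 0.0468
```

apply_moves(dp=[[0, 0, -0.01], [0, 0, -0.03], [0, 0, -0.04], [0, 0, -0.04], [0, 0, 0], [0, 0, 0], [0, 0, 0], [0, 0, 0], [0, 0, 0], [0, 0, 0], [0, 0, 0], [0, 0, 0]], angular=[[0, 0, 0], [0, 0, 0], [0, 0, 0], [0, 0, 0], [0, 0, -7.2], [0, 0, -7.2], [0, 0, -7.2], [0, 0, -7.2], [0, 0, -7.2], [0, 0, 0], [0, 0, 0], [0, 0, 0]])

```text
clock: 38.8
ee_pos: [0.4982, 0.1738, 0.1461]
ee_rot: [0.072, 3.141, 0.0]
contact_force: [-0.1, -0.1, -0.5]
finger_gap: 0.0469
```

```bash
python3 - <<'E'
from h import *
plan([.62,-.1,.146],87.6)
E
```

```text
t 38.8 pos [0.4982 0.1738 0.1461] jaw 87.38 tilt [0.0002 0.0001] gap 0.0469 F [-0.0891 -0.1076 -0.4678] q [ 0.3329  0.3249  1.9297 -0.      0.8867 -1.1922]
turn tool z (deg): -0.22 or 179.78
with dp tool: [-0.1332 -0.2685  0.0001]
asis dp tool: [-0.1342 -0.268   0.0001]
q6 after ~ -1.6888115998599853
```

apply_moves(dp=[[-0.014, -0.028, 0], [-0.017, -0.034, 0], [-0.017, -0.034, 0], [-0.017, -0.034, 0], [-0.017, -0.034, 0], [-0.017, -0.034, 0], [-0.017, -0.034, 0], [-0.017, -0.034, 0], [0, 0, 0], [0, 0, 0], [0, 0, 0]], angular=[[0, 0, -0.2], [0, 0, 0], [0, 0, 0], [0, 0, 0], [0, 0, 0], [0, 0, 0], [0, 0, 0], [0, 0, 0], [0, 0, 0], [0, 0, 0], [0, 0, 0]])

```text
clock: 39.9
ee_pos: [0.6199, -0.0965, 0.1456]
ee_rot: [-0.063, -3.14, -0.001]
contact_force: [-0.8, 0.4, -0.4]
finger_gap: 0.0467
```

```bash
python3 - <<'E'
from h import *
plan([.5797,-.0514,.0407],87.64)
s=grab("scene","s15.png");t=grab("top","t15.png")
for n,lo,hi,pad in(("y",(20,100,90),(35,255,255),(.6594,.1643)),("b",(100,90,80),(125,255,255),(.4993,.1712))):
    b=blob(t,lo,hi,(140,150,200,290));print(n,b,bp("top",b[0][1],.024)[0],pad)
cv2.imwrite("pics/c28.png",cv2.resize(t[148:290,130:222],None,fx=4.2,fy=4.2,interpolation=cv2.INTER_CUBIC))
cv2.imwrite("pics/c29.png",cv2.resize(s[170:290,180:300],None,fx=5,fy=5,interpolation=cv2.INTER_CUBIC))
E
```

```text
t 39.9 pos [ 0.6199 -0.0965  0.1456] jaw 87.71 tilt [-0.001   0.0004] gap 0.0467 F [-0.7678  0.4217 -0.4358] q [-0.1569  0.4624  1.7105  0.0003  0.9697 -1.6879]
turn tool z (deg): 0.07 or -179.93
with dp tool: [0.0419 0.0433 0.1049]
asis dp tool: [0.0418 0.0434 0.1049]
q6 after ~ -1.6182192395050123
y [(143, [171.05, 188.62]), (7, [173.29, 179.0])] [0.6598 0.1638 0.024 ] (0.6594, 0.1643)
b [(129, [167.79, 264.32])] [0.499 0.171 0.024] (0.4993, 0.1712)
```

View pics/c28.png

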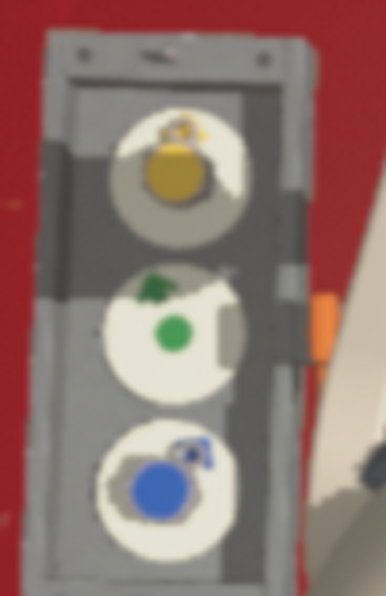

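View pics/c29.png

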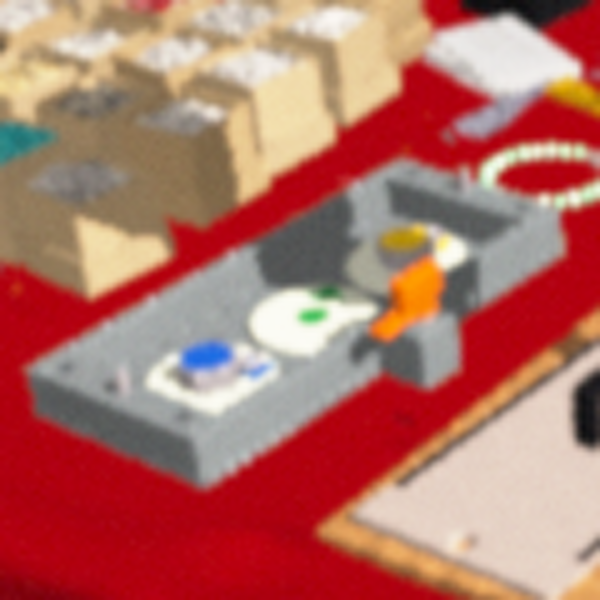

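apply_moves(dp=[[0.014, 0.0145, 0], [0.014, 0.0145, 0], [0.014, 0.0145, 0], [0, 0, 0.03], [0, 0, 0.02], [0, 0, 0], [0, 0, 0], [0, 0, 0], [0, 0, 0]], angular=[[0, 0, 0], [0, 0, 0], [0, 0, 0], [0, 0, 0], [0, 0, 0], [0, 0, 0], [0, 0, 0], [0, 0, 0], [0, 0, 0]], gripper=0.6)

```text
clock: 40.9
ee_pos: [0.581, -0.0521, 0.0969]
ee_rot: [0.062, 3.139, -0.0]
contact_force: [0.3, 0.6, 0.0]
finger_gap: 0.0512
```

```bash
python3 - <<'E'
from h import *
plan([.5797,-.0514,.041],87.64)
E
```

```text
t 40.9 pos [ 0.581  -0.0521  0.0969] jaw 87.74 tilt [ 0.0018 -0.0002] gap 0.0512 F [0.3422 0.5557 0.0448] q [-0.092   0.4675  1.8403 -0.      0.832  -1.6234]
turn tool z (deg): 0.1 or -179.9
with dp tool: [0.0014 0.0007 0.0559]
asis dp tool: [0.0014 0.0007 0.0559]
q6 after ~ -1.6180409057179197
```

apply_moves(dp=[[0.001, 0.0006, 0.02], [0, 0, 0.02], [0, 0, 0.012], [0, 0, 0.003], [0, 0, 0], [0, 0, 0], [0, 0, 0]], angular=[[0, 0, 0.1], [0, 0, 0], [0, 0, 0], [0, 0, 0], [0, 0, 0], [0, 0, 0], [0, 0, 0]])

```text
clock: 41.6
ee_pos: [0.5799, -0.0515, 0.0416]
ee_rot: [0.065, 3.14, -0.0]
contact_force: [-0.3, 0.3, -0.3]
finger_gap: 0.0515
```

apply_moves(dp=[[0, 0, 0], [0, 0, 0], [0, 0, 0], [0, 0, 0], [0, 0, 0], [0, 0, 0], [0, 0, 0]], angular=[[0, 0, 0], [0, 0, 0], [0, 0, 0], [0, 0, 0], [0, 0, 0], [0, 0, 0], [0, 0, 0]], gripper=0, force=70)

```text
clock: 42.3
ee_pos: [0.5795, -0.0515, 0.0412]
ee_rot: [0.065, 3.14, -0.0]
contact_force: [-0.3, 0.9, 6.4]
finger_gap: 0.0129
```

```bash
python3 - <<'E'
from h import *
plan([.5797,-.0514,.041],87.64)
E
```

```text
t 42.3 pos [ 0.5795 -0.0515  0.0412] jaw 87.64 tilt [ 0.0005 -0.    ] gap 0.0129 F [-0.2531  0.858   6.3614] q [-0.0911  0.5501  1.865   0.      0.726  -1.6208]
turn tool z (deg): 0.0 or -180.0
with dp tool: [-0.0002  0.0001  0.0002]
asis dp tool: [-0.0002  0.0001  0.0002]
q6 after ~ -1.6180469858031588
```

apply_moves(dp=[[0, 0, -0.005], [0, 0, -0.01], [0, 0, -0.02], [0, 0, -0.025], [0, 0, -0.025], [0, 0, -0.02], [0, 0, 0], [0, 0, 0], [0, 0, 0], [0, 0, 0]], angular=[[0, 0, 0], [0, 0, 0], [0, 0, 0], [0, 0, 0], [0, 0, 0], [0, 0, 0], [0, 0, 0], [0, 0, 0], [0, 0, 0], [0, 0, 0]])

```text
clock: 43.3
ee_pos: [0.5785, -0.0514, 0.1445]
ee_rot: [-0.064, -3.139, -0.0]
contact_force: [0.4, -0.2, -2.2]
finger_gap: 0.0128
```

```bash
python3 - <<'E'
from h import *
plan([.578,.1691,.146],87.64)
s=grab("scene","s16.png")
cv2.imwrite("pics/c30.png",cv2.resize(s[130:310,190:390],None,fx=3.3,fy=3.3,interpolation=cv2.INTER_CUBIC))
E
```

```text
t 43.3 pos [ 0.5785 -0.0514  0.1445] jaw 87.65 tilt [-0.0022  0.0002] gap 0.0128 F [ 0.3619 -0.2207 -2.1932] q [-0.0911  0.4007  1.815  -0.      0.928  -1.6208]
turn tool z (deg): 0.01 or -179.99
with dp tool: [ 0.0095  0.2203 -0.0015]
asis dp tool: [ 0.0095  0.2203 -0.0015]
q6 after ~ -1.244987798758703
```

View pics/c30.png

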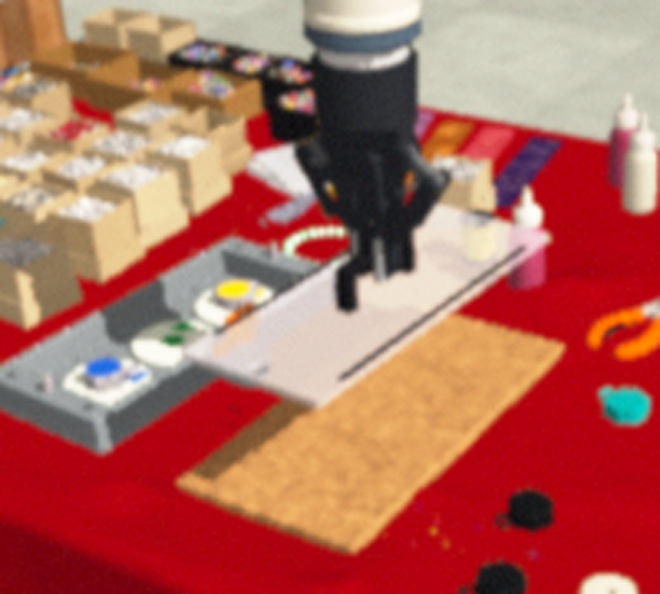

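apply_moves(dp=[[0.001, 0.02, 0], [0.001, 0.03, 0], [0.001, 0.03, 0], [0.001, 0.03, 0], [0.001, 0.03, 0], [0.001, 0.03, 0], [0.001, 0.03, 0], [0.001, 0.02, 0], [0, 0, 0], [0, 0, 0], [0, 0, 0], [0, 0, 0]], angular=[[0, 0, 0], [0, 0, 0], [0, 0, 0], [0, 0, 0], [0, 0, 0], [0, 0, 0], [0, 0, 0], [0, 0, 0], [0, 0, 0], [0, 0, 0], [0, 0, 0], [0, 0, 0]])

```text
clock: 44.55
ee_pos: [0.5803, 0.1677, 0.1456]
ee_rot: [-0.066, -3.141, 0.0]
contact_force: [-0.4, 0.4, -2.4]
finger_gap: 0.0131
```

```bash
python3 - <<'E'
from h import *
plan([.578,.1691,.0634],87.64)
E
```

```text
t 44.55 pos [0.5803 0.1677 0.1456] jaw 87.59 tilt [-0.0004 -0.0003] gap 0.0131 F [-0.3702  0.4458 -2.4296] q [ 0.279   0.4303  1.7638 -0.0002  0.948  -1.2495]
turn tool z (deg): -0.05 or 179.95
with dp tool: [0.0023 0.0013 0.0822]
asis dp tool: [0.0023 0.0013 0.0822]
q6 after ~ -1.2448841256829242
```

Correct the lateral offset, descend to just above the pin tips, settle and check.

apply_moves(dp=[[0.0022, 0.0013, 0], [0, 0, 0.02], [0, 0, 0.02], [0, 0, 0.015], [0, 0, 0.005], [0, 0, 0], [0, 0, 0], [0, 0, 0], [0, 0, 0], [0, 0, 0]], angular=[[0, 0, 0], [0, 0, 0], [0, 0, 0], [0, 0, 0], [0, 0, 0], [0, 0, 0], [0, 0, 0], [0, 0, 0], [0, 0, 0], [0, 0, 0]])

```text
clock: 45.55
ee_pos: [0.5784, 0.1702, 0.0863]
ee_rot: [0.065, 3.14, 0.0]
contact_force: [-0.0, -0.6, -2.3]
finger_gap: 0.0128
```

```bash
python3 - <<'E'
from h import *
plan([.578,.1691,.0634],87.64)
s=grab("scene","s17.png");t=grab("top","t17.png")
cv2.imwrite("pics/c31.png",cv2.resize(s[170:290,180:320],None,fx=5,fy=5,interpolation=cv2.INTER_CUBIC))
E
```

```text
t 45.55 pos [0.5784 0.1702 0.0863] jaw 87.65 tilt [0.0008 0.0002] gap 0.0128 F [-0.0044 -0.621  -2.2505] q [ 0.2837  0.5073  1.8005 -0.      0.8329 -1.246 ]
turn tool z (deg): 0.01 or -179.99
with dp tool: [ 0.0004 -0.0011  0.0229]
asis dp tool: [ 0.0004 -0.0011  0.0229]
q6 after ~ -1.244985314376434
```

View pics/c31.png

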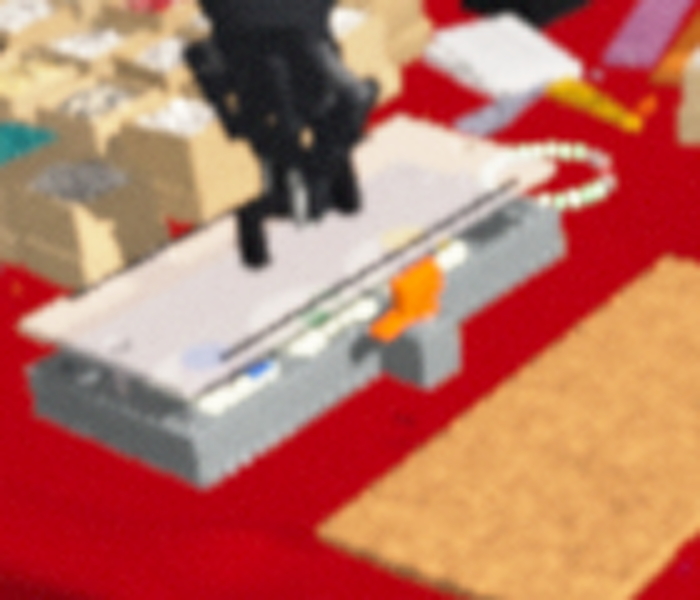

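apply_moves(dp=[[0.0003, -0.001, 0], [0, 0, 0.003], [0, 0, 0.003], [0, 0, 0.003], [0, 0, 0.003], [0, 0, 0], [0, 0, 0], [0, 0, 0]], angular=[[0, 0, 0], [0, 0, 0], [0, 0, 0], [0, 0, 0], [0, 0, 0], [0, 0, 0], [0, 0, 0], [0, 0, 0]])

```text
clock: 46.45
ee_pos: [0.5779, 0.1691, 0.0739]
ee_rot: [0.065, 3.141, 0.0]
contact_force: [-0.3, -0.9, -1.8]
finger_gap: 0.0127
```

apply_moves(dp=[[0, 0, 0.002], [0, 0, 0.002], [0, 0, 0.002], [0, 0, 0.002], [0, 0, 0], [0, 0, 0], [0, 0, 0]], angular=[[0, 0, 0], [0, 0, 0], [0, 0, 0], [0, 0, 0], [0, 0, 0], [0, 0, 0], [0, 0, 0]])

```text
clock: 47.15
ee_pos: [0.5779, 0.1691, 0.0658]
ee_rot: [0.065, 3.141, 0.0]
contact_force: [0.5, -0.1, -2.6]
finger_gap: 0.0129
```

Free descent over the pins. Last 2 mm.

apply_moves(dp=[[0, 0, 0.001], [0, 0, 0.001], [0, 0, 0.0005], [0, 0, 0], [0, 0, 0], [0, 0, 0]], angular=[[0, 0, 0], [0, 0, 0], [0, 0, 0], [0, 0, 0], [0, 0, 0], [0, 0, 0]])

```text
clock: 47.75
ee_pos: [0.5778, 0.1691, 0.0633]
ee_rot: [0.065, 3.141, 0.0]
contact_force: [-0.5, 0.1, -1.2]
finger_gap: 0.0128
```

apply_moves(dp=[[0, 0, 0.0005], [0, 0, 0], [0, 0, 0]], angular=[[0, 0, 0], [0, 0, 0], [0, 0, 0]])

```text
clock: 48.05
ee_pos: [0.5778, 0.1691, 0.0632]
ee_rot: [0.065, 3.141, 0.0]
contact_force: [-2.5, -0.7, 5.7]
finger_gap: 0.0126
```

apply_moves(dp=[[0, 0, 0], [0, 0, 0], [0, 0, 0], [0, 0, 0], [0, 0, 0]], angular=[[0, 0, 0], [0, 0, 0], [0, 0, 0], [0, 0, 0], [0, 0, 0]], gripper=0.55)

```text
clock: 48.55
ee_pos: [0.5779, 0.1691, 0.0627]
ee_rot: [0.065, 3.141, 0.0]
contact_force: [0.0, -0.3, -0.1]
finger_gap: 0.0468
```

apply_moves(dp=[[0, 0, -0.01], [0, 0, -0.03], [0, 0, -0.04], [0, 0, -0.02], [0, -0.02, 0], [0, -0.03, 0], [0, -0.04, 0], [0, -0.04, 0], [0, -0.04, 0], [0, -0.04, 0], [0, -0.03, 0], [0, 0, 0]], angular=[[0, 0, 0], [0, 0, 0], [0, 0, 0], [0, 0, 0], [0, 0, 0], [0, 0, 0], [0, 0, 0], [0, 0, 0], [0, 0, 0], [0, 0, 0], [0, 0, 0], [0, 0, 0]])

```text
clock: 49.75
ee_pos: [0.5679, -0.0739, 0.1636]
ee_rot: [0.07, 3.14, -0.001]
contact_force: [-0.1, 1.4, 0.2]
finger_gap: 0.0468
```

```bash
python3 - <<'E'
from h import *
plan([.5746,.0851,.16],93)
s=grab("scene","s18.png");t=grab("top","t18.png")
cv2.imwrite("pics/c32.png",cv2.resize(s[170:290,180:320],None,fx=5,fy=5,interpolation=cv2.INTER_CUBIC))
cv2.imwrite("pics/c33.png",cv2.resize(t[148:300,130:222],None,fx=3.9,fy=3.9,interpolation=cv2.INTER_CUBIC))
E
```

```text
t 49.75 pos [ 0.5679 -0.0739  0.1636] jaw 87.46 tilt [ 0.0009 -0.0009] gap 0.0468 F [-0.0647  1.4083  0.2443] q [-0.1316  0.3637  1.8211 -0.0009  0.9557 -1.6576]
turn tool z (deg): -5.54 or 174.46
with dp tool: [-0.015   0.1585  0.0035]
asis dp tool: [0.0004 0.1592 0.0035]
q6 after ~ -1.475583940500394
```

View pics/c32.png

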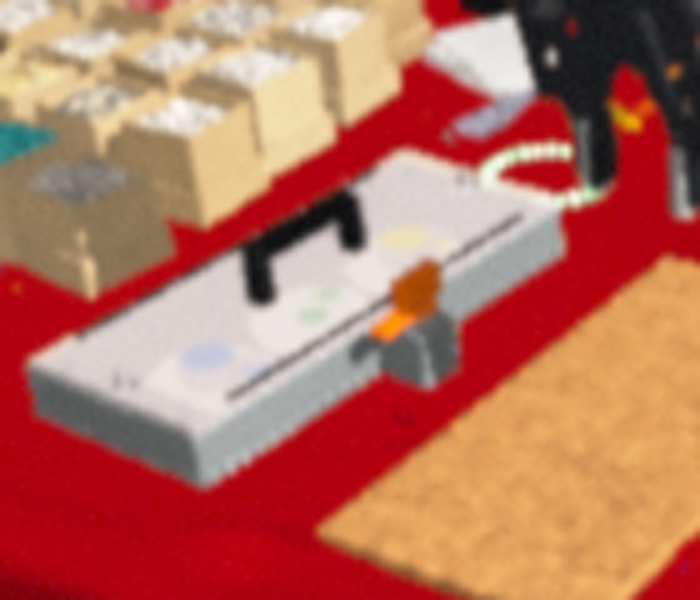

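View pics/c33.png

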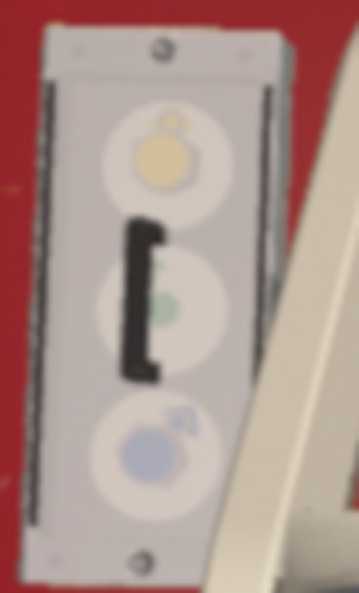

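```bash
python3 - <<'E'
from h import *
plan([.5746,.0853,.13],91)
E
```

```text
t 49.85 pos [ 0.568  -0.0711  0.1634] jaw 87.54 tilt [0.0006 0.0002] gap 0.0471 F [ 0.0348 -0.2931 -0.4533] q [-0.1273  0.3639  1.8216  0.0003  0.9556 -1.6554]
turn tool z (deg): -3.46 or 176.54
with dp tool: [-0.0093  0.1563  0.0334]
asis dp tool: [0.0002 0.1565 0.0334]
q6 after ~ -1.4410665441093151
```

apply_moves(dp=[[0, 0, 0], [-0.002, 0.03, 0], [-0.002, 0.035, 0], [-0.002, 0.035, 0], [-0.002, 0.035, 0], [-0.001, 0.021, 0], [0, 0, 0.03], [0, 0, 0.03], [0, 0, 0], [0, 0, 0], [0, 0, 0], [0, 0, 0]], angular=[[0, 0, -3.5], [0, 0, 0], [0, 0, 0], [0, 0, 0], [0, 0, 0], [0, 0, 0], [0, 0, 0], [0, 0, 0], [0, 0, 0], [0, 0, 0], [0, 0, 0], [0, 0, 0]], gripper=0.4)

```text
clock: 51.05
ee_pos: [0.5748, 0.0856, 0.1044]
ee_rot: [-0.031, 3.139, 0.001]
contact_force: [-0.0, 0.3, -0.3]
finger_gap: 0.0344
```

```bash
python3 - <<'E'
from h import *
plan([.5746,.0853,.063],91)
E
```

```text
t 51.05 pos [0.5748 0.0856 0.1044] jaw 91.14 tilt [0.0024 0.0004] gap 0.0344 F [-0.0031  0.2898 -0.2541] q [ 0.1453  0.4539  1.8416  0.      0.8436 -1.4454]
turn tool z (deg): 0.14 or -179.86
with dp tool: [ 0.0003 -0.0003  0.0414]
asis dp tool: [ 0.0003 -0.0003  0.0414]
q6 after ~ -1.4408917512504622
```

apply_moves(dp=[[0, 0, 0.015], [0, 0, 0.015], [0, 0, 0.01], [0, 0, 0], [0, 0, 0], [0, 0, 0]], angular=[[0, 0, 0], [0, 0, 0], [0, 0, 0], [0, 0, 0], [0, 0, 0], [0, 0, 0]])

```text
clock: 51.65
ee_pos: [0.5741, 0.0854, 0.0629]
ee_rot: [-0.031, 3.141, 0.0]
contact_force: [-0.3, -0.6, 0.3]
finger_gap: 0.0341
```

apply_moves(dp=[[0, 0, 0], [0, 0, 0], [0, 0, 0], [0, 0, 0], [0, 0, 0], [0, 0, 0]], angular=[[0, 0, 0], [0, 0, 0], [0, 0, 0], [0, 0, 0], [0, 0, 0], [0, 0, 0]], gripper=0, force=30)

```text
clock: 52.25
ee_pos: [0.5742, 0.0856, 0.0633]
ee_rot: [-0.031, 3.141, 0.0]
contact_force: [-1.4, 1.0, 5.8]
finger_gap: 0.0118
```

apply_moves(dp=[[0, 0, 0], [0, 0, 0], [0, 0, 0], [0, 0, 0], [0, 0, 0], [0, 0, 0], [0, 0, 0], [0, 0, 0], [0, 0, 0], [0, 0, 0], [0, 0, 0], [0, 0, 0]], angular=[[0, 0, 4], [0, 0, 8], [0, 0, 8], [0, 0, 8], [0, 0, 8], [0, 0, 8], [0, 0, 8], [0, 0, 8], [0, 0, 8], [0, 0, 8], [0, 0, 8], [0, 0, 6]])

```text
clock: 53.45
ee_pos: [0.5742, 0.0857, 0.0633]
ee_rot: [2.205, 2.237, 0.001]
contact_force: [-1.2, 2.0, 5.7]
finger_gap: 0.0116
```

apply_moves(dp=[[0, 0, 0], [0, 0, 0], [0, 0, 0]], angular=[[0, 0, 2], [0, 0, 0], [0, 0, 0]])

```text
clock: 53.75
ee_pos: [0.5743, 0.0857, 0.0633]
ee_rot: [2.238, 2.204, 0.001]
contact_force: [-1.3, 1.8, 4.9]
finger_gap: 0.011
```

```bash
python3 - <<'E'
from h import *
plan([.5746,.0853,.063],91)
E
```

```text
t 53.75 pos [0.5743 0.0857 0.0633] jaw -0.87 tilt [0.0009 0.0004] gap 0.011 F [-1.2635  1.8209  4.8559] q [0.1454 0.5144 1.8605 0.0003 0.7658 0.1603]
turn tool z (deg): 88.13 or -91.87
with dp tool: [0.0003 0.0004 0.0003]
asis dp tool: [-0.0004  0.0003  0.0003]
q6 after ~ 1.700469249273911
```

apply_moves(dp=[[0, 0, 0], [0, 0, 0], [0, 0, 0]], angular=[[0, 0, 1.5], [0, 0, 0], [0, 0, 0]])

```text
clock: 54.05
ee_pos: [0.5742, 0.0857, 0.0633]
ee_rot: [2.266, 2.175, 0.001]
contact_force: [0.1, 1.9, 5.9]
finger_gap: 0.0111
```

apply_moves(dp=[[0, 0, 0], [0, 0, 0], [0, 0, 0], [0, 0, 0]], angular=[[0, 0, 0], [0, 0, 0], [0, 0, 0], [0, 0, 0]], gripper=0.45)

```text
clock: 54.45
ee_pos: [0.5737, 0.0853, 0.0626]
ee_rot: [-2.267, -2.175, 0.0]
contact_force: [-0.0, -0.2, 0.3]
finger_gap: 0.0386
```

apply_moves(dp=[[0, 0, -0.02], [0, 0, -0.03], [0, 0, -0.04], [0, 0, -0.03], [-0.03, 0, 0], [-0.04, 0, 0], [-0.04, 0, 0], [-0.04, 0, 0], [-0.03, 0, 0], [0, 0, 0], [0, 0, 0], [0, 0, 0]], angular=[[0, 0, 0], [0, 0, 0], [0, 0, 0], [0, 0, 0], [0, 0, 0], [0, 0, 0], [0, 0, 0], [0, 0, 0], [0, 0, 0], [0, 0, 0], [0, 0, 0], [0, 0, 0]])

```text
clock: 55.65
ee_pos: [0.5664, -0.0936, 0.1827]
ee_rot: [-2.266, -2.175, -0.0]
contact_force: [0.7, -0.5, -0.3]
finger_gap: 0.0383
```

```bash
python3 - <<'E'
from h import *
plan(None)
s=grab("scene","s19.png");t=grab("top","t19.png")
cv2.imwrite("pics/c34.png",cv2.resize(s[170:290,180:320],None,fx=5,fy=5,interpolation=cv2.INTER_CUBIC))
cv2.imwrite("pics/c35.png",cv2.resize(t[148:300,130:232],None,fx=3.9,fy=3.9,interpolation=cv2.INTER_CUBIC))
cv2.imwrite("pics/c36.png",np.vstack([t[130:320,110:510],s[150:340,160:560]]).repeat(1,0))
E
```

```text
t 55.65 pos [ 0.5664 -0.0936  0.1827] jaw -2.34 tilt [-0.0003  0.0004] gap 0.0383 F [ 0.6841 -0.5124 -0.3141] q [-0.1665  0.3428  1.8023  0.0004  0.9968 -0.126 ]
```

View pics/c34.png

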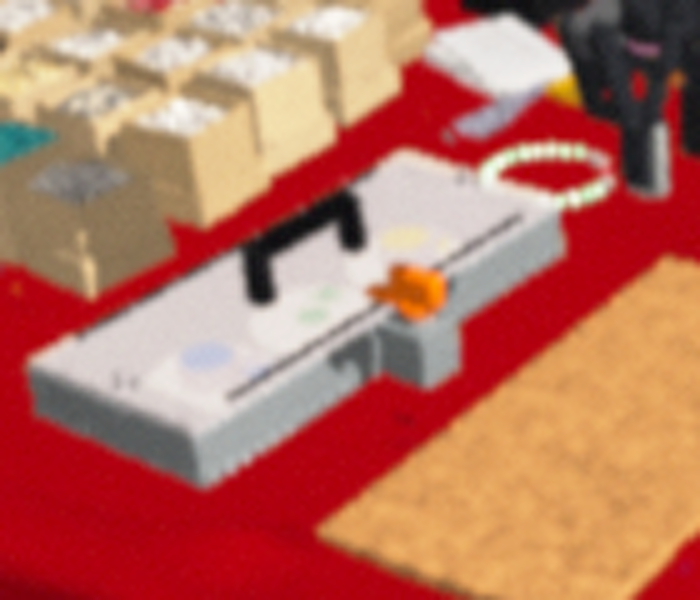

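View pics/c35.png

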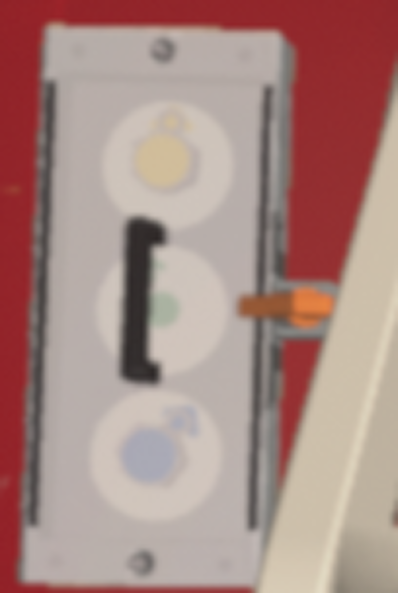

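View pics/c36.png

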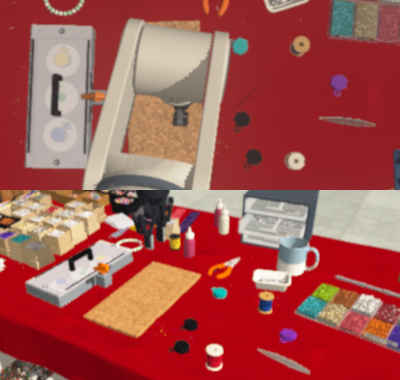

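```bash
python3 - <<'E'
from h import *
plan(None); print(ctrl.close_job())
E
```

```text
t 55.75 pos [ 0.5665 -0.0933  0.1827] jaw -2.28 tilt [-0.0002  0.0002] gap 0.0387 F [-0.1675 -0.0267 -0.4011] q [-0.166   0.3428  1.8023  0.0002  0.9967 -0.1262]
the job is handed in; nothing more can be done
None
```

The job is handed in at 55.75 s of the 210 s allowed; no verdict was reported. I opened the catch, laid the cover on the mat, placed the yellow and blue pendants on their pads, put the cover back on its pins and closed the catch. No green pendant was visible in either camera view. The blue one was knocked about 36 mm aside mid-run, so I measured it again before gripping it.

**What the last checks showed:**
- **Pendants:** before the cover went back on, both centres were within about 1 mm of their pad centres. The blue bail lay within about 1° of its arrow. The yellow bail lay about 5° off its arrow by camera, about 2.5 mm at the bail, against an 8 mm limit. In the last picture both still sit on their pads under the cover.
- **Cover:** it went down over the pins without resistance to the height and place it was lifted from, and looks flat on the rim in the last pictures.
- **Catch:** the jaws finished at −2.3°, which puts the catch at about 0 rad.
- **Bystanders and robot:** the spools and tweezers look undisturbed, and the robot touches nothing.

**What disagreed:** camera positions read about 3 mm low in y and about 1 mm high in x against the arm, and I corrected for this. Before I corrected it, the first turn of the catch was off its axis and pushed about 30 N sideways on the wrist, within the limits.

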